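# Right the toppled etchant bottle against the splash guard and rack it

### The job

The etchant bottle has toppled in the spill tray of the etching station. Right it by pushing its cap end against the splash guard, so that the guard swings it up in your loose grip, and let it stand by itself, upright on the tray; then take it up again and set it upright and fully down in the empty middle well of the bottle rack, and let go. Keep the push on the guard gentle (its panel is thin and only finger-tight; 15 N is too much), do not force or drop the bottle into the rack, and leave the other two bottles in the rack and the timer as they are.

Things in the scene. Friction and masses are not known exactly. Their poses are not given: they have to be found in the camera images.
- etchant: the toppled bottle, brown, black screw cap, 0.08 to 0.15 kg, 103 mm long: round body 45 mm in diameter, straight from the foot to 62 mm; shoulder narrowing from 42 mm at 70 mm to 25 mm at 83 mm; cap 25 mm in diameter from 83 to 103 mm. Centre of mass 42 mm from the foot. Origin: centre of its foot; z axis from foot to cap. At first it lies on the tray floor, cap more or less towards the guard
- station: white plastic spill tray, 220 (x) by 280 (y) mm, fixed to the bench: floor 3 mm thick, 14 mm rims at front and sides, splash guard along its back (+x) edge; plastic on plastic, friction about 0.5 to 0.7. Origin: centre of its underside, on the bench; x points to the guard, y along it, z up
- guard: the splash guard: upright flat white panel, 270 mm wide, top 120 mm above the bench, clamped by thumb screws between two slotted cheeks at the back corners of the tray (40 mm forward, 74 mm high). Origin, fixed to the cheeks: mid-width, bench level, where the panel's front face is with the screws mid-slot; the face may really be up to 8 mm before or behind it. x square into the panel, y along it
- rack: grey plastic bottle rack, block 205 (x) by 76 (y) by 36 mm, fixed to the bench, with three round blind wells in a row along its x axis, 30 mm deep. Origin: centre of its underside, which is also under the middle well
- well_floor (a point): centre of the floor of the rack's empty middle well, 6 mm above the bench and 30 mm below the rack's top; the well is 48.5 mm in diameter, with a 3 mm chamfer
- ethanol: white reagent bottle with a blue cap, 50 mm in diameter, 118 mm tall, standing loose in the rack's nearer well, 66 mm from the middle well. Origin: centre of its foot
- oil: small dark bottle, 28 mm in diameter, 68 mm tall, standing loose in the rack's farther well, 56 mm from the middle well. Origin: centre of its foot
- timer: white laboratory timer, 60x70x23 mm, lying loose to the left of the tray. Origin: centre of its underside
Not all that is in view belongs to the job. Leave any orange or yellow look-alike of the ethanol alone.

How it is judged:
By the outcome, as a careful person would: the job done as asked, in the order asked, and still so for the second after the job is handed in, with the robot touching nothing.
It also fails if it takes over 64 s, if anything falls off the work surface, if the arm or the gripper's body presses on something with over 40 N, if the wrist force passes 120 N, or if a joint passes its speed limit or range.

### The arm

A 7-joint arm with a two-finger parallel gripper is mounted at the origin on a cart in front of the work surface, level with it; the furniture and walls round the work are solid. World frame = base frame: x ahead of the robot, y to its left, z up, the work surface at z = 0. Lengths are in m, angles in rad, forces in N, time in s.
With the tool pointing down it reaches from about 0.35 to 0.9 m from the base axis. Payload 7.2 kg.
Tool frame: the origin (TCP) lies midway between the tips of the shut fingers; the grasp point (between the pads) lies 19 mm behind it; x points along the fingers, y is the direction in which the jaws open and shut, and the axes are right-handed (so a half turn about x gives the same grasp; the last joint's range is limited). The gripper opens to 88 mm and grips with 3 to 60 N. Pads are 20 mm wide; open, the fingers measure 115 mm over their backs; the gripper's body (75 mm by 178 mm) begins 61 mm behind the grasp point.
Start: joints at [-1.302, 0.411, -0.013, 1.596, 0.006, 1.134, -0.082], TCP at [0.207, 0.59, 0.187] pointing down, gripper open.
Joint ranges: [-2.95, 2.95], [-0.29, 1.99], [-1.47, 1.44], [0.14, 2.54], [-1.03, 4.17], [0.13, 1.85], [-2.86, 2.86]. Speed limits (rad/s): [2.39, 2.39, 3.01, 3.01, 3.14, 3.14, 3.14].

### API

Orientations are given as a unit quaternion [x, y, z, w].
In Python, from workcell import manip gives the robot as it stands.
- The arm moves only by the tool move_arm, never from a script. Its argument "steps" is a list of rows, each an object with "delta_pos": the shift along the tool's x, y, z in cm, a list of three; "angular": the turn, a rotation vector about the tool's x, y, z in rad, a list of three. In form: [{"delta_pos": [x, y, z], "angular": [rx, ry, rz]}, ...]. A call has 1 to 5 rows; each row is the pose to reach, as a shift and turn from the pose measured when the call began, along the tool's axes at that moment; what a row does not reach only later rows make up. A row lasts 1/12 s, in which the tool goes at most 41.7 mm and 7.16 degrees, less where a joint would pass 70% of its speed; a pose out of reach is approached as far as the arm can. A call with a gripper value outside its range is refused whole. "grip" is the opening, from 0 (shut) to 1 (fully open), set as the call begins (left out, the last holds). The fingers move at their own pace and stop on an object; the grip force is fixed at half the most. Time passes only in rows, so rows that repeat a pose let the fingers close. It gives the time, the measured TCP pose, the force and the opening at its end, in the units of the state.
- manip.sense(): the state, without advancing time (a new reading comes with each control period).
- manip.get_image(name): name is "scene" or "top" or "wrist"; returns a dict with "frame" (400x640x3 uint8, red, green, blue), "z_map" (400x640 float32, m along the optical axis (not along the pixel's ray), 0 where there is no reading), "intrinsics" (3x3 intrinsics, pixels), "dist_coeffs" ([k1, k2, p1, p2, k3] as OpenCV has them; the pictures are not rectified), "R" (3x3) and "t" (3): a world point X has camera coordinates R X + t. Camera axes: x right, y down, z forward; pixel columns grow to the right and rows downward; lengths in m; the calibration is good to about 2 mm. A picture is of the moment at which its call begins.
- manip.job_done(): hands the job in, once; it reports no verdict.
The state is a dict: "time": time; "joint_pos": joint angles; "joint_velocities": joint speeds; "effort": joint torques, N m; "ee_pos": TCP position; "tcp_rot": TCP orientation; "wrist_force": force on the tool from outside, world axes, zero at the start; "moment": the same for the moment, N m; "width": finger opening in m.
Only numpy, scipy, OpenCV 4.12 (cv2) and the standard library are available. Lean on these libraries where they do the work, as an engineer would, in place of code of your own. Each camera call takes 0.05 s, during which the arm holds its last target.

## Working session

There is one attempt and no reset: what is moved stays moved. The work goes in short steps, Python scripts to look and compute and a tool call to move; the robot and the scene stay as the last step left them, time stands still between calls to the robot, and variables do not carry over. Pictures are saved under pics/ and viewed, and the job is handed in when it is done.

Besides the shell and the picture viewer there is one more tool, called by a JSON object that holds its "method" and its "body". move_arm: Moves the arm, as the interface text tells. Its arguments: {"type":"object","properties":{"steps":{"type":"array","items":{"type":"object","properties":{"delta_pos":{"type":"array","items":{"type":"number"}},"angular":{"type":"array","items":{"type":"number"}}}}},"grip":{"type":"number"}},"required":["steps"]}

```bash
mkdir -p pics; cat > h.py <<'E'
import numpy as np, cv2, pickle
from workcell import manip
def shot(name, tag):
    d=manip.get_image(name); pickle.dump(d,open(f'pics/{tag}.pkl','wb'))
    cv2.imwrite(f'pics/{tag}.png', d['frame'][:,:,::-1]); return d
def load(tag): return pickle.load(open(f'pics/{tag}.pkl','rb'))
def p3(d,u,v,z=None):
    if z is None:
        w=d['z_map'][int(v)-1:int(v)+2,int(u)-1:int(u)+2]; w=w[w>0]; z=np.median(w) if len(w) else np.nan
    n=cv2.undistortPoints(np.array([[[u,v]]],float),d['intrinsics'],d['dist_coeffs'])[0,0]
    return d['R'].T@(np.array([n[0]*z,n[1]*z,z])-d['t'])
def ray(d,u,v,h):
    n=cv2.undistortPoints(np.array([[[u,v]]],float),d['intrinsics'],d['dist_coeffs'])[0,0]
    c=-d['R'].T@d['t']; r=d['R'].T@np.array([n[0],n[1],1]); return c+r*(h-c[2])/r[2]
def cloud(d):
    H,W=d['z_map'].shape; uu,vv=np.meshgrid(np.arange(W),np.arange(H))
    n=cv2.undistortPoints(np.stack([uu,vv],-1).reshape(-1,1,2).astype(float),d['intrinsics'],d['dist_coeffs'])[:,0]
    z=d['z_map'].reshape(-1,1); P=np.hstack([n*z,z]); 
    X=(P-d['t'])@d['R']; X[z[:,0]<=0]=np.nan; return X.reshape(H,W,3)
def proj(d,X):
    rv=cv2.Rodrigues(d['R'])[0]; return cv2.projectPoints(np.array(X,float).reshape(-1,1,3),rv,d['t'],d['intrinsics'],d['dist_coeffs'])[0][:,0]
E
python3 - <<'E'
from h import *
np.set_printoptions(precision=4,suppress=True)
for n in ['scene','top','wrist']:
    d=shot(n,n+'0'); print(n,d['t'],-d['R'].T@d['t'],d['R'],d['dist_coeffs'],d['intrinsics'][0,0])
print(manip.sense())
E
```

```text
scene [-0.422   0.1878  1.118 ] [-0.3088 -0.9087  0.7363] [[ 0.6948 -0.7188 -0.0227]
 [-0.3903 -0.3505 -0.8514]
 [ 0.604   0.6004 -0.5241]] [-0.024  0.     0.     0.     0.   ] 410.48741936294533
top [-0.0584  0.5267  1.4521] [ 0.2135 -0.0879  1.5284] [[-0.1053 -0.9944 -0.0043]
 [-0.9737  0.104  -0.2026]
 [ 0.2019 -0.0172 -0.9793]] [-0.0654  0.      0.      0.      0.    ] 518.4807622811622
wrist [-0.6257 -0.0357  0.3904] [0.1316 0.6166 0.3844] [[ 0.33    0.944   0.0007]
 [ 0.9033 -0.316   0.2904]
 [ 0.2743 -0.0952 -0.9569]] [-0.0007  0.      0.      0.      0.    ] 317.4812242821502
{'time': 0.15, 'joint_pos': array([-1.3022,  0.4117, -0.0127,  1.5968,  0.0056,  1.1343, -0.0822]), 'joint_velocities': array([ 0.0008, -0.001 , -0.0013, -0.0011,  0.    ,  0.0011,  0.001 ]), 'effort': array([  0.0017, -58.8332,   0.6425, -29.1295,  -0.0537,   0.0157,
         0.0001]), 'ee_pos': array([0.2064, 0.5895, 0.1868]), 'tcp_rot': array([ 0.1181,  0.6971, -0.1189,  0.6971]), 'wrist_force': array([ 0.3559, -0.5289, -0.7541]), 'moment': array([-0.0481,  0.045 , -0.0366]), 'width': 0.08800950347941934}
```

View pics/scene0.png

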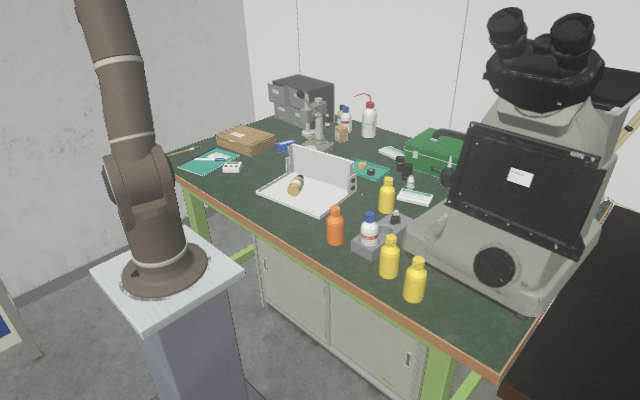

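View pics/top0.png

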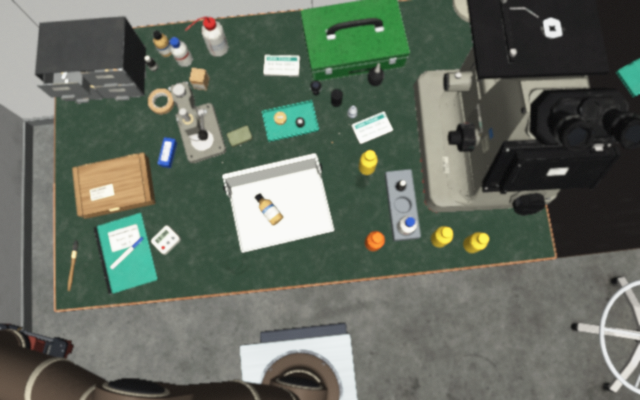

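View pics/wrist0.png

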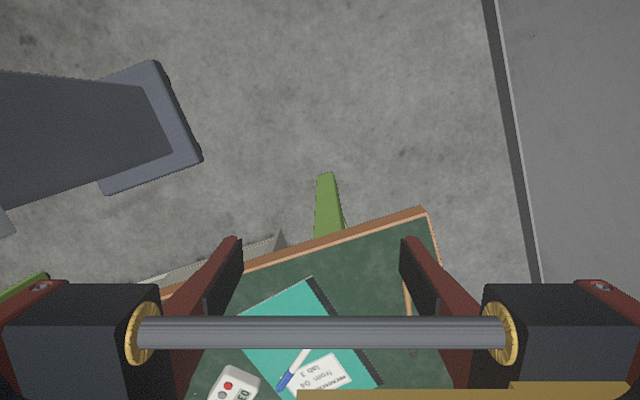

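```bash
python3 - <<'E'
from h import *
d=load('top0'); f=d['frame'][:,:,::-1]
c=f[140:260,210:430]; cv2.imwrite('pics/c1.png',cv2.resize(c,None,fx=3.6,fy=3.6,interpolation=cv2.INTER_CUBIC))
c=f[150:255,215:345]; cv2.imwrite('pics/c2.png',cv2.resize(c,None,fx=6,fy=6,interpolation=cv2.INTER_CUBIC)[:600])
d=load('scene0'); f=d['frame'][:,:,::-1]
c=f[130:270,250:450]; cv2.imwrite('pics/c3.png',cv2.resize(c,None,fx=4,fy=4,interpolation=cv2.INTER_CUBIC))
E
```

```text
(no output)
```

View pics/c1.png

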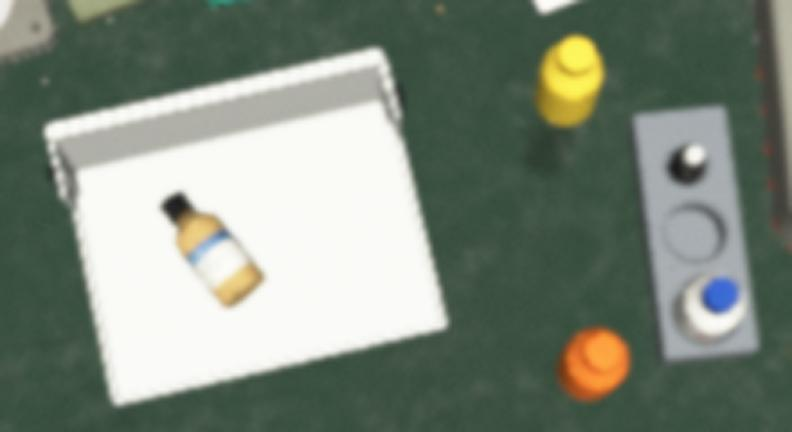

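View pics/c2.png

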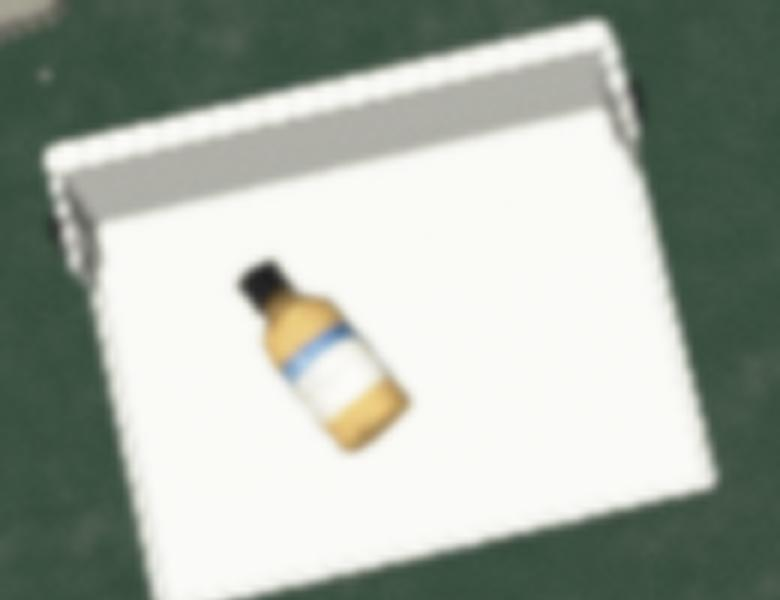

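View pics/c3.png

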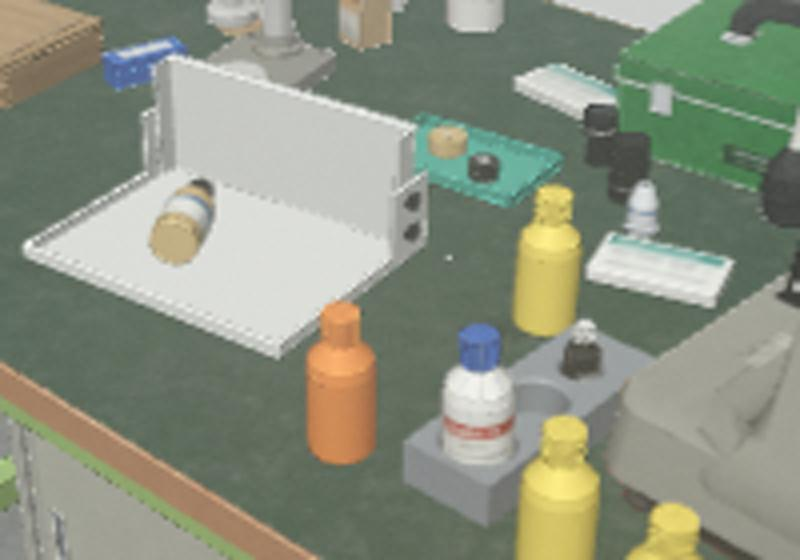

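```bash
python3 - <<'E'
from h import *
np.set_printoptions(precision=4,suppress=True)
for tag in ['top0','scene0']:
    d=load(tag); X=cloud(d); f=d['frame'].astype(int)
    print(tag)
    if tag=='top0': roi=(slice(190,228),slice(250,288))
    else: roi=(slice(172,198),slice(285,306))
    x=X[roi].reshape(-1,3); c=f[roi].reshape(-1,3)
    print('floor z',np.nanmedian(x[:,2]))
    m=(x[:,2]>0.012)&((c.max(1)-c.min(1)>50)|(c.max(1)<90)); b=x[m]; print(len(b), b.min(0),b.max(0))
    mu=b[:,:2].mean(0); u,s,vt=np.linalg.svd(b[:,:2]-mu); print('axis',mu,vt[0],np.degrees(np.arctan2(vt[0,1],vt[0,0])),(b[:,:2]-mu)@vt[0].min() if 0 else (np.percentile((b[:,:2]-mu)@vt[0],[0,1,99,100])), 'across',np.percentile((b[:,:2]-mu)@vt[1],[0,1,99,100]))
    # guard
    Y=X.reshape(-1,3)
    m=(Y[:,2]>0.04)&(Y[:,2]<0.115)&(np.abs(Y[:,1]-0.0)<0.4)&(Y[:,0]<0.9)&(Y[:,0]>0.4)
    yy=Y[m]
    print(len(yy))
d=load('top0'); 
for (u,v) in [(45,155),(605,20),(100,220),(600,105),(717,488),(160,600),(75,275),(635,140)]:
    U,V=215+u/6,150+v/6; print((u,v),[ray(d,U,V,h)[:2] for h in (0.003,0.014,0.074,.12)], p3(d,U,V))
d=load('scene0')
for (u,v) in [(180,80),(400,140),(170,165),(385,250),(290,150),(540,395)]:
    U,V=250+u/4,130+v/4; print((u,v), p3(d,U,V))
d=load('top0')
for (u,v) in [(695,232),(690,165),(715,300)]:
    U,V=210+u/3.6,140+v/3.6; print((u,v),p3(d,U,V),ray(d,U,V,.036))
for (u,v) in [(632,115),(724,105),(760,352),(665,360)]:
    U,V=210+u/3.6,140+v/3.6; print((u,v),p3(d,U,V),ray(d,U,V,.036))
E
```

```text
top0
floor z 0.0033849682984831877
217 [0.4836 0.0002 0.0242] [0.5796 0.0725 0.0528]
axis [0.529  0.0391] [-0.8452 -0.5345] -147.69136124832224 [-0.0557 -0.0545  0.0446  0.0449] across [-0.0192 -0.0186  0.0189  0.0194]
2244
scene0
floor z 0.0074835578736531195
112 [ 0.4818 -0.0019  0.012 ] [0.5744 0.0643 0.0493]
axis [0.4994 0.0186] [-0.8814 -0.4723] -151.8175208282875 [-0.0877 -0.0804  0.0118  0.0126] across [-0.0176 -0.0172  0.0185  0.019 ]
2740
(45, 155) [array([0.6544, 0.172 ]), array([0.6513, 0.1701]), array([0.6339, 0.1599]), array([0.6206, 0.152 ])] [ 0.6564  0.1731 -0.0037]
(605, 20) [array([ 0.695 , -0.1187]), array([ 0.6915, -0.1185]), array([ 0.6726, -0.1172]), array([ 0.6581, -0.1163])] [ 0.6962 -0.1188 -0.0008]
(100, 220) [array([0.6174, 0.1464]), array([0.6145, 0.1447]), array([0.5986, 0.1355]), array([0.5865, 0.1284])] [0.6122 0.1433 0.0229]
(600, 105) [array([ 0.6503, -0.1115]), array([ 0.6472, -0.1113]), array([ 0.63  , -0.1104]), array([ 0.6168, -0.1097])] [ 0.6448 -0.1112  0.0222]
(717, 488) [array([ 0.4482, -0.1488]), array([ 0.4465, -0.1484]), array([ 0.4373, -0.
[... 431 characters left out ...]
([ 0.5981, -0.1242])] [ 0.6205 -0.1263  0.0383]
(180, 80) [0.6204 0.1352 0.096 ]
(400, 140) [ 0.6353 -0.1191  0.1134]
(170, 165) [0.6067 0.1412 0.0104]
(385, 250) [ 0.6362 -0.1036  0.0001]
(290, 150) [0.635  0.0089 0.0605]
(540, 395) [ 0.5267 -0.3494  0.0209]
(695, 232) [ 0.5069 -0.3625  0.006 ] [ 0.5012 -0.3571  0.036 ]
(690, 165) [ 0.5508 -0.3555  0.065 ] [ 0.5575 -0.3608  0.036 ]
(715, 300) [ 0.4303 -0.3496  0.1219] [ 0.4435 -0.3656  0.036 ]
(632, 115) [ 0.6155 -0.3251 -0.0046] [ 0.6049 -0.3188  0.036 ]
(724, 105) [ 0.6154 -0.4039 -0.0022] [ 0.6054 -0.396   0.036 ]
(760, 352) [ 0.402  -0.4036 -0.0011] [ 0.3974 -0.3959  0.036 ]
(665, 360) [ 0.4032 -0.3236  0.0036] [ 0.3992 -0.3186  0.036 ]
```

```bash
cat >> h.py <<'E'
from scipy.spatial.transform import Rotation as Ro
np.set_printoptions(precision=4,suppress=True)
def fmt(): 
    s=manip.sense(); R=Ro.from_quat(s['tcp_rot']).as_matrix()
    print('t',round(s['time'],2),'pos',s['ee_pos'],'grasp',s['ee_pos']-0.019*R[:,0],'F',s['wrist_force'],'w',round(s['width'],4)); print(R); return s,R
def Rt(yaw,pitch):
    # tool x: down tilted forward by pitch in direction yaw; tool y: left of yaw direction or opposite
    f=np.array([np.cos(yaw),np.sin(yaw),0]);l=np.array([-np.sin(yaw),np.cos(yaw),0]);
    x=np.sin(pitch)*f-np.cos(pitch)*np.array([0,0,1.])
    return np.stack([x,l,np.cross(x,l)],1)
def plan(grasp,yaw,pitch,n=5,flip=False):
    """rows to bring grasp point to target"""
    s=manip.sense(); R=Ro.from_quat(s['tcp_rot']).as_matrix()
    T=Rt(yaw,pitch)
    if flip: T=T@np.diag([1,-1,-1])
    tcp=np.array(grasp)+0.019*T[:,0]
    dp=R.T@(tcp-s['ee_pos'])*100; rv=Ro.from_matrix(R.T@T).as_rotvec()
    print('total dp cm',dp,'|',np.linalg.norm(dp),'rv',rv,'deg',np.degrees(np.linalg.norm(rv)))
    for i in range(1,n+1): print(np.round(dp*i/n,2),np.round(rv*i/n,3))
E
python3 - <<'E'
from h import *
fmt(); 
for tag in ['scene0','top0']:
    d=load(tag); Y=cloud(d).reshape(-1,3)
    n=np.array([np.cos(np.radians(8)),np.sin(np.radians(8))]); t=np.array([-n[1],n[0]])
    s=Y[:,:2]@n; q=Y[:,:2]@t
    m=(Y[:,2]>.03)&(Y[:,2]<.11)&(s>.60)&(s<.68)&(abs(q+0.065)<.115)
    y=Y[m]; print(tag,m.sum(),'q range',np.nanmin(q[m]) if m.any() else 0, np.nanmax(q[m]) if m.any() else 0)
    for it in range(6):
        A=np.c_[y[:,1:],np.ones(len(y))]; c=np.linalg.lstsq(A,y[:,0],rcond=None)[0]; r=y[:,0]-A@c; y=y[abs(r)<max(.003,2*r.std())]
    print('x = %.4f*y + %.4f*z + %.4f'%tuple(c),'std',r.std(),len(y),'yaw',np.degrees(np.arctan(-c[0])))
E
```

```text
t 0.15 pos [0.2064 0.5895 0.1868] grasp [0.2064 0.5895 0.2058] F [ 0.3559 -0.5289 -0.7541] w 0.088
[[-0.0003  0.3305  0.9438]
 [-0.0012  0.9438 -0.3305]
 [-1.     -0.0012  0.0001]]
scene0 1002 q range -0.1794498729299474 0.049833206225389115
x = -0.1259*y + 0.0029*z + 0.6355 std 0.0017886769031922104 891 yaw 7.178205674196954
top0 618 q range -0.17978830223765477 0.04964169501662221
x = -0.1276*y + 0.0023*z + 0.6339 std 0.0009534777179976638 616 yaw 7.271527174151571
```

```bash
python3 - <<'E'
from h import *
plan([.532,.041,.16],np.radians(32.3),0,20)
E
```

```text
total dp cm [  4.6357 -41.0025  48.8525] | 63.94730726784009 rv [-0.9005 -0.0005  0.0012] deg 51.59647911245888
[ 0.23 -2.05  2.44] [-0.045 -0.     0.   ]
[ 0.46 -4.1   4.89] [-0.09 -0.    0.  ]
[ 0.7  -6.15  7.33] [-0.135 -0.     0.   ]
[ 0.93 -8.2   9.77] [-0.18 -0.    0.  ]
[  1.16 -10.25  12.21] [-0.225 -0.     0.   ]
[  1.39 -12.3   14.66] [-0.27 -0.    0.  ]
[  1.62 -14.35  17.1 ] [-0.315 -0.     0.   ]
[  1.85 -16.4   19.54] [-0.36 -0.    0.  ]
[  2.09 -18.45  21.98] [-0.405 -0.     0.001]
[  2.32 -20.5   24.43] [-0.45  -0.     0.001]
[  2.55 -22.55  26.87] [-0.495 -0.     0.001]
[  2.78 -24.6   29.31] [-0.54  -0.     0.001]
[  3.01 -26.65  31.75] [-0.585 -0.     0.001]
[  3.24 -28.7   34.2 ] [-0.63  -0.     0.001]
[  3.48 -30.75  36.64] [-0.675 -0.     0.001]
[  3.71 -32.8   39.08] [-0.72  -0.     0.001]
[  3.94 -34.85  41.52] [-0.765 -0.     0.001]
[  4.17 -36.9   43.97] [-0.81  -0.     0.001]
[  4.4  -38.95  46.41] [-0.856 -0.     0.001]
[  4.64 -41.    48.85] [-0.901 -0.     0.001]
```

{"method": "move_arm", "body": {"steps": [{"delta_pos":[0,-2,2.4],"angular":[0,0,0]},{"delta_pos":[0,-4.5,5.4],"angular":[0,0,0]},{"delta_pos":[0,-7,8.4],"angular":[0,0,0]},{"delta_pos":[0,-9.5,11.4],"angular":[0,0,0]},{"delta_pos":[0,-12,14.4],"angular":[0,0,0]}]}}

```text
time: 0.57
ee_pos: [0.3032, 0.4268, 0.1867]
tcp_rot: [0.118, 0.697, -0.119, 0.697]
wrist_force: [0.8, -0.3, -0.2]
width: 0.0879
```

{"method": "move_arm", "body": {"steps": [{"delta_pos":[0,-2.5,3],"angular":[0,0,0]},{"delta_pos":[0,-5,6],"angular":[0,0,0]},{"delta_pos":[0,-7.5,9],"angular":[0,0,0]},{"delta_pos":[0,-10,12],"angular":[0,0,0]},{"delta_pos":[0,-12.5,15],"angular":[0,0,0]}]}}

```text
time: 0.98
ee_pos: [0.404, 0.2574, 0.187]
tcp_rot: [0.118, 0.697, -0.119, 0.697]
wrist_force: [0.5, 0.6, -0.7]
width: 0.0878
```

```bash
python3 - <<'E'
from h import *
s,R=fmt();print(s['joint_pos'])
plan([.532,.041,.16],np.radians(32.3),0,10)
E
```

```text
t 0.98 pos [0.404  0.2574 0.187 ] grasp [0.404  0.2574 0.206 ] F [ 0.4954  0.6133 -0.7475] w 0.0878
[[-0.0005  0.3301  0.9439]
 [-0.0013  0.9439 -0.3301]
 [-1.     -0.0014 -0.    ]]
[-0.8149  0.1592  0.165   1.9474 -0.0293  1.0386  0.5973]
total dp cm [  4.6191 -16.1963  19.2254] | 25.559200546331557 rv [-0.9002 -0.0007  0.0013] deg 51.57536569108206
[ 0.46 -1.62  1.92] [-0.09 -0.    0.  ]
[ 0.92 -3.24  3.85] [-0.18 -0.    0.  ]
[ 1.39 -4.86  5.77] [-0.27 -0.    0.  ]
[ 1.85 -6.48  7.69] [-0.36  -0.     0.001]
[ 2.31 -8.1   9.61] [-0.45  -0.     0.001]
[ 2.77 -9.72 11.54] [-0.54  -0.     0.001]
[  3.23 -11.34  13.46] [-0.63  -0.     0.001]
[  3.7  -12.96  15.38] [-0.72  -0.001  0.001]
[  4.16 -14.58  17.3 ] [-0.81  -0.001  0.001]
[  4.62 -16.2   19.23] [-0.9   -0.001  0.001]
```

{"method": "move_arm", "body": {"steps": [{"delta_pos":[0,-2.3,2.7],"angular":[-0.1,0,0]},{"delta_pos":[0,-4.6,5.5],"angular":[-0.2,0,0]},{"delta_pos":[0,-6.9,8.2],"angular":[-0.3,0,0]},{"delta_pos":[0,-9.2,10.9],"angular":[-0.4,0,0]},{"delta_pos":[0,-11.5,13.7],"angular":[-0.5,0,0]}]}}

```text
time: 1.4
ee_pos: [0.4957, 0.1021, 0.1872]
tcp_rot: [-0.06, 0.705, 0.059, 0.704]
wrist_force: [1.0, 0.2, -0.2]
width: 0.088
```

```bash
python3 - <<'E'
from h import *
s,R=fmt();print(s['joint_pos'])
plan([.532,.041,.16],np.radians(32.3),0,5)
E
```

```text
t 1.4 pos [0.4957 0.1021 0.1872] grasp [0.4957 0.1021 0.2062] F [ 1.0083  0.2449 -0.24  ] w 0.088
[[-0.0005 -0.1679  0.9858]
 [-0.0011  0.9858  0.1679]
 [-1.     -0.001  -0.0007]]
[-0.5076  0.2067  0.244   1.8929 -0.0561  1.0494  1.499 ]
total dp cm [ 4.6222 -6.6226  2.5529] | 8.47000917224027 rv [-0.395  -0.0009  0.0009] deg 22.633140564568713
[ 0.92 -1.32  0.51] [-0.079 -0.     0.   ]
[ 1.85 -2.65  1.02] [-0.158 -0.     0.   ]
[ 2.77 -3.97  1.53] [-0.237 -0.001  0.001]
[ 3.7  -5.3   2.04] [-0.316 -0.001  0.001]
[ 4.62 -6.62  2.55] [-0.395 -0.001  0.001]
```

{"method": "move_arm", "body": {"steps": [{"delta_pos":[0.9,-1.6,0.6],"angular":[-0.1,0,0]},{"delta_pos":[1.8,-3.3,1.3],"angular":[-0.2,0,0]},{"delta_pos":[2.8,-5,1.9],"angular":[-0.3,0,0]},{"delta_pos":[3.7,-6.6,2.55],"angular":[-0.395,0,0]},{"delta_pos":[4.6,-6.6,2.55],"angular":[-0.395,0,0]}]}}

```text
time: 1.82
ee_pos: [0.5332, 0.0375, 0.1407]
tcp_rot: [-0.198, 0.679, 0.196, 0.679]
wrist_force: [-1.0, 0.1, -0.1]
width: 0.0876
```

```bash
python3 - <<'E'
from h import *
s,R=fmt();print(s['joint_pos'])
d=shot('wrist','w1')
f=d['frame'][:,:,::-1].copy()
foot=np.array([.490,.0145]);a=np.array([.845,.534]);l=np.array([-a[1],a[0]])
for h,r in [(0,.0225),(.062,.0225),(.083,.0125),(.103,.0125)]:
    for sg in (1,-1):
        p=proj(d,np.r_[foot+a*h+sg*r*l,.0255])[0]; cv2.circle(f,tuple(np.int32(p)),3,(0,0,255),1)
cv2.imwrite('pics/w1a.png',f)
E
```

```text
t 1.82 pos [0.5332 0.0375 0.1407] grasp [0.5332 0.0376 0.1597] F [-1.035   0.1464 -0.0739] w 0.0876
[[ 0.0002 -0.5354  0.8446]
 [-0.0027  0.8446  0.5354]
 [-1.     -0.0024 -0.0013]]
[-0.3405  0.3055  0.2195  1.8835 -0.0766  0.961   2.0489]
```

View pics/w1a.png

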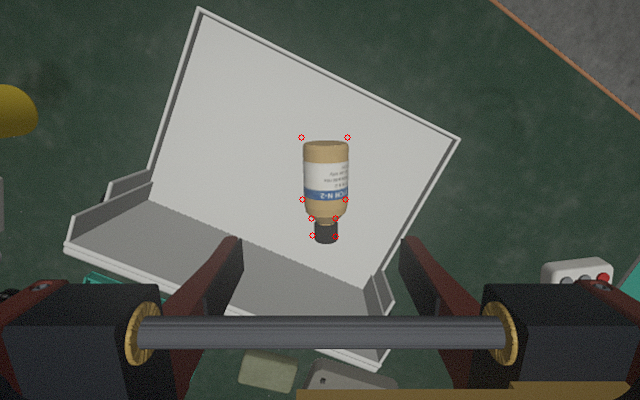

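```bash
python3 - <<'E'
from h import *
plan([.5354,.0431,.0275],np.radians(32.3),0,5)
E
```

```text
total dp cm [13.0313  0.0998  0.5986] | 13.045419745530932 rv [-0.0034 -0.0038  0.0003] deg 0.2913479709162777
[2.61 0.02 0.12] [-0.001 -0.001  0.   ]
[5.21 0.04 0.24] [-0.001 -0.002  0.   ]
[7.82 0.06 0.36] [-0.002 -0.002  0.   ]
[10.43  0.08  0.48] [-0.003 -0.003  0.   ]
[13.03  0.1   0.6 ] [-0.003 -0.004  0.   ]
```

{"method": "move_arm", "body": {"steps": [{"delta_pos":[3,0.1,0.6],"angular":[0,0,0]},{"delta_pos":[6,0.1,0.6],"angular":[0,0,0]},{"delta_pos":[9,0.1,0.6],"angular":[0,-0.004,0]},{"delta_pos":[11,0.1,0.6],"angular":[0,-0.004,0]},{"delta_pos":[12,0.1,0.6],"angular":[0,-0.004,0]}]}}

```text
time: 2.28
ee_pos: [0.5331, 0.0442, 0.0163]
tcp_rot: [-0.195, 0.681, 0.195, 0.678]
wrist_force: [-0.9, 0.3, 0.5]
width: 0.0877
```

{"method": "move_arm", "body": {"steps": [{"delta_pos":[0.5,0,0],"angular":[0,0,0]},{"delta_pos":[1,0,0],"angular":[0,0,0]},{"delta_pos":[1,0,0],"angular":[0,0,0]}]}}

```text
time: 2.53
ee_pos: [0.533, 0.0448, 0.0062]
tcp_rot: [-0.195, 0.681, 0.195, 0.678]
wrist_force: [0.8, 0.3, 0.8]
width: 0.088
```

```bash
python3 - <<'E'
from h import *
s,R=fmt()
d=shot('wrist','w2')
E
```

```text
t 2.53 pos [0.533  0.0448 0.0062] grasp [0.5331 0.0448 0.0252] F [0.8002 0.336  0.7946] w 0.088
[[-0.004  -0.5305  0.8477]
 [-0.0002  0.8477  0.5305]
 [-1.      0.002  -0.0035]]
```

View pics/w2.png

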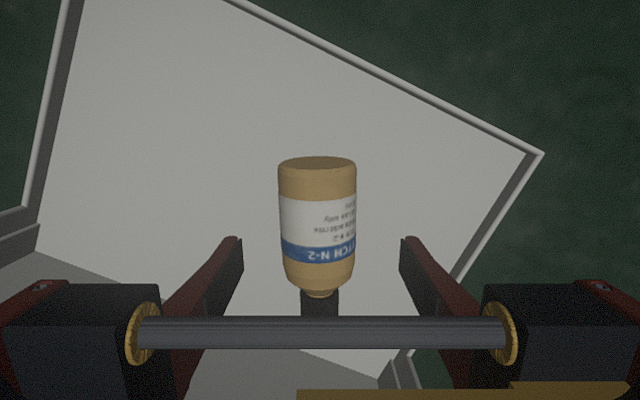

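```bash
python3 - <<'E'
from h import *
s,R=fmt()
d=load('w2'); g=s['ee_pos']-.019*R[:,0]
for k in (-.06,-.05,-.04,0,.02,.03): print(k, proj(d,g+R[:,2]*k+[0,0,.0]), proj(d,g+R[:,2]*k+[0,0,.0225]))
X=cloud(d)[165:290,280:355].reshape(-1,3); X=X[X[:,2]>.03]; q=(X-g)@R; print(np.percentile(q[:,2],[0,1,50,99,100]),np.percentile(q[:,1],[1,50,99]),X[:,2].max())
E
```

```text
t 2.58 pos [0.5335 0.0446 0.0068] grasp [0.5335 0.0446 0.0258] F [ 0.2358 -0.4295 -0.6492] w 0.0878
[[-0.0031 -0.5304  0.8477]
 [-0.0001  0.8477  0.5304]
 [-1.      0.0016 -0.0027]]
-0.06 [[319.4713 141.6271]] [[319.4174 146.5568]]
-0.05 [[319.4824 159.577 ]] [[319.4311 166.8723]]
-0.04 [[319.4932 176.9533]] [[319.4443 186.4511]]
0 [[319.5333 241.2342]] [[319.4927 258.1411]]
0.02 [[319.5516 270.5583]] [[319.5146 290.4635]]
0.03 [[319.5604 284.5868]] [[319.525  305.8428]]
[-0.0493 -0.0488 -0.0182  0.0207  0.027 ] [-0.0218 -0.0012  0.0193] 0.04983103729848103
```

{"method": "move_arm", "body": {"steps": [{"delta_pos":[0,0,0]},{"delta_pos":[0,0,0]},{"delta_pos":[0,0,0]},{"delta_pos":[0,0,0]},{"delta_pos":[0,0,0]}], "grip": 0.48}}

```text
$.steps[0]: bad value
```

{"method": "move_arm", "body": {"steps": [{"delta_pos":[0,0,0],"angular":[0,0,0]},{"delta_pos":[0,0,0],"angular":[0,0,0]},{"delta_pos":[0,0,0],"angular":[0,0,0]},{"delta_pos":[0,0,0],"angular":[0,0,0]},{"delta_pos":[0,0,0],"angular":[0,0,0]}], "grip": 0.48}}

```text
time: 3.0
ee_pos: [0.5337, 0.0446, 0.0072]
tcp_rot: [-0.195, 0.681, 0.195, 0.679]
wrist_force: [0.2, -0.3, 0.1]
width: 0.0581
```

{"method": "move_arm", "body": {"steps": [{"delta_pos":[-1,0,0],"angular":[0,0,0]},{"delta_pos":[-2,0,0],"angular":[0,0,0]},{"delta_pos":[-3,0,0],"angular":[0,0,0]},{"delta_pos":[-3,0,0],"angular":[0,0,0]},{"delta_pos":[-3,0,0],"angular":[0,0,0]}]}}

```text
time: 3.42
ee_pos: [0.5346, 0.0448, 0.0384]
tcp_rot: [-0.195, 0.68, 0.195, 0.68]
wrist_force: [-0.6, -0.0, 0.2]
width: 0.042
```

```bash
python3 - <<'E'
from h import *
s,R=fmt()
d=shot('wrist','w3'); d=shot('scene','s3'); f=d['frame'][:,:,::-1][110:230,230:390]; cv2.imwrite('pics/s3c.png',cv2.resize(f,None,fx=5,fy=5,interpolation=cv2.INTER_CUBIC))
E
```

```text
t 3.42 pos [0.5346 0.0448 0.0384] grasp [0.5346 0.0448 0.0574] F [-0.6473 -0.0342  0.2488] w 0.042
[[-0.0002 -0.5304  0.8477]
 [ 0.0006  0.8477  0.5304]
 [-1.      0.0006  0.0002]]
```

View pics/w3.png

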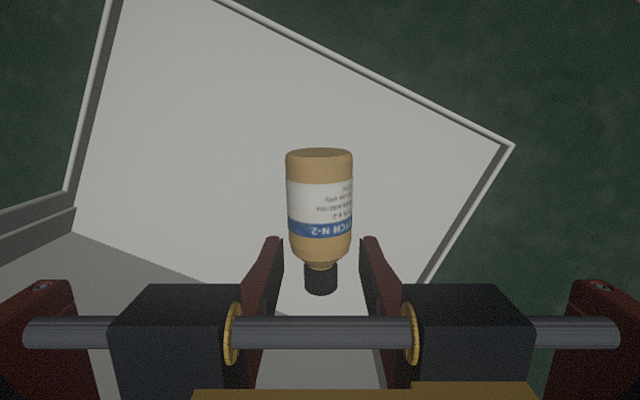

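View pics/s3c.png

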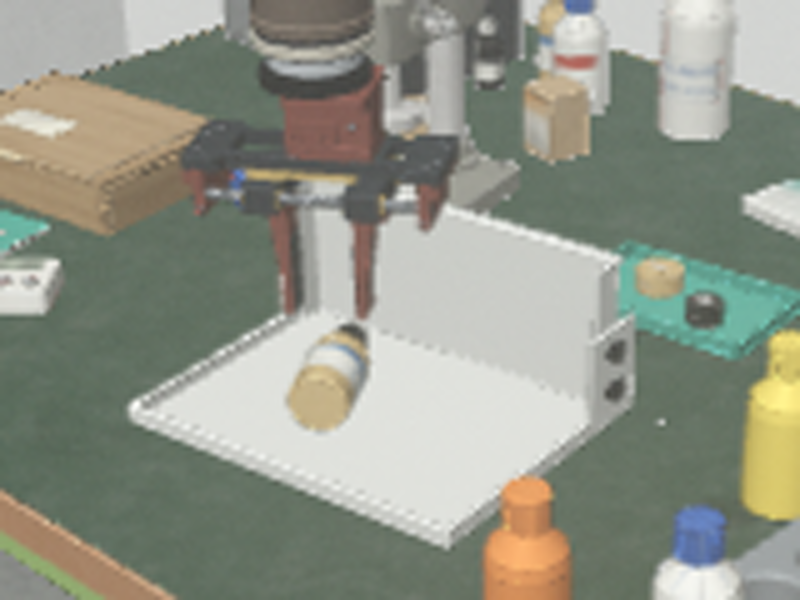

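{"method": "move_arm", "body": {"steps": [{"delta_pos":[0,0,0],"angular":[0,0,0]},{"delta_pos":[0,0,0],"angular":[0,0,0]},{"delta_pos":[0,0,0],"angular":[0,0,0]},{"delta_pos":[0,0,0],"angular":[0,0,0]}], "grip": 0.85}}

```text
time: 3.85
ee_pos: [0.5335, 0.0447, 0.037]
tcp_rot: [-0.195, 0.681, 0.195, 0.679]
wrist_force: [0.1, -0.0, 0.3]
width: 0.0651
```

```bash
python3 - <<'E'
from h import *
s,R=fmt()
d=load('w3'); g=s['ee_pos']-.019*R[:,0]
X=cloud(d)[145:300,280:360].reshape(-1,3); X=X[(X[:,2]>.018)&(X[:,2]<.053)]; q=(X-g)@R; print(np.percentile(q[:,2],[0,1,50,99,100]),np.percentile(q[:,1],[1,50,99]),X[:,2].max())
for k in (-.05,-.04,-.03): print(k, proj(d,np.r_[g[:2],.0255]+R[:,2]*k))
E
```

```text
t 3.85 pos [0.5335 0.0447 0.037 ] grasp [0.5336 0.0447 0.056 ] F [ 0.1153 -0.0103  0.3175] w 0.0651
[[-0.0028 -0.5304  0.8477]
 [ 0.0001  0.8477  0.5304]
 [-1.      0.0016 -0.0023]]
[-0.0495 -0.0491 -0.0138  0.0515  0.0542] [-0.0229 -0.0012  0.0199] 0.04962684834454204
-0.05 [[320.8011 149.6671]]
-0.04 [[320.7948 164.6691]]
-0.03 [[320.7888 179.2618]]
```

{"method": "move_arm", "body": {"steps": [{"delta_pos":[1,0,0],"angular":[0,0,0]},{"delta_pos":[2,0,0],"angular":[0,0,0]},{"delta_pos":[3,0,0],"angular":[0,0,0]},{"delta_pos":[3,0,0],"angular":[0,0,0]}]}}

```text
time: 4.18
ee_pos: [0.5316, 0.0445, 0.0044]
tcp_rot: [-0.195, 0.682, 0.196, 0.677]
wrist_force: [0.2, -0.0, -0.7]
width: 0.0747
```

{"method": "move_arm", "body": {"steps": [{"delta_pos":[0,0,0],"angular":[0,0,0]},{"delta_pos":[0,0,0],"angular":[0,0,0]},{"delta_pos":[0,0,0],"angular":[0,0,0]},{"delta_pos":[0,0,0],"angular":[0,0,0]},{"delta_pos":[0,0,0],"angular":[0,0,0]}], "grip": 0.49}}

```text
time: 4.6
ee_pos: [0.5319, 0.0445, 0.0047]
tcp_rot: [-0.195, 0.682, 0.196, 0.678]
wrist_force: [-1.1, -0.3, -0.4]
width: 0.045
```

{"method": "move_arm", "body": {"steps": [{"delta_pos":[0,0,0],"angular":[0,0,0]},{"delta_pos":[0,0,0],"angular":[0,0,0]},{"delta_pos":[0,0,0],"angular":[0,0,0]},{"delta_pos":[0,0,0],"angular":[0,0,0]},{"delta_pos":[0,0,0],"angular":[0,0,0]}]}}

```text
time: 5.02
ee_pos: [0.5319, 0.0446, 0.0048]
tcp_rot: [-0.195, 0.682, 0.196, 0.678]
wrist_force: [-0.4, -0.2, -0.2]
width: 0.043
```

```bash
python3 - <<'E'
from h import *
s,R=fmt()
d=shot('wrist','w4'); d=shot('scene','s4'); f=d['frame'][:,:,::-1][110:230,230:390]; cv2.imwrite('pics/s4c.png',cv2.resize(f,None,fx=5,fy=5,interpolation=cv2.INTER_CUBIC))
E
```

```text
t 5.02 pos [0.5319 0.0446 0.0048] grasp [0.532  0.0446 0.0238] F [-0.3985 -0.2357 -0.195 ] w 0.043
[[-0.0059 -0.5305  0.8476]
 [-0.0005  0.8477  0.5305]
 [-1.      0.0027 -0.0053]]
```

View pics/w4.png

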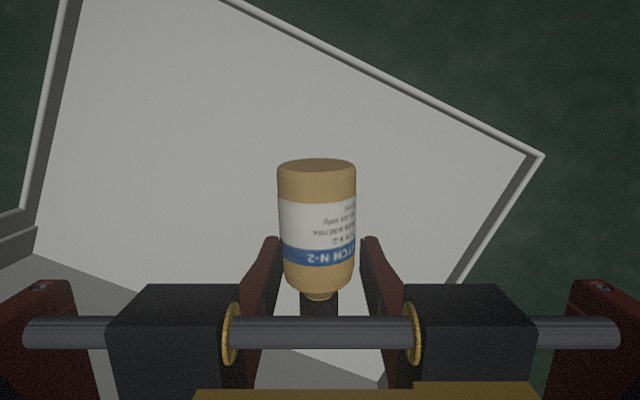

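View pics/s4c.png

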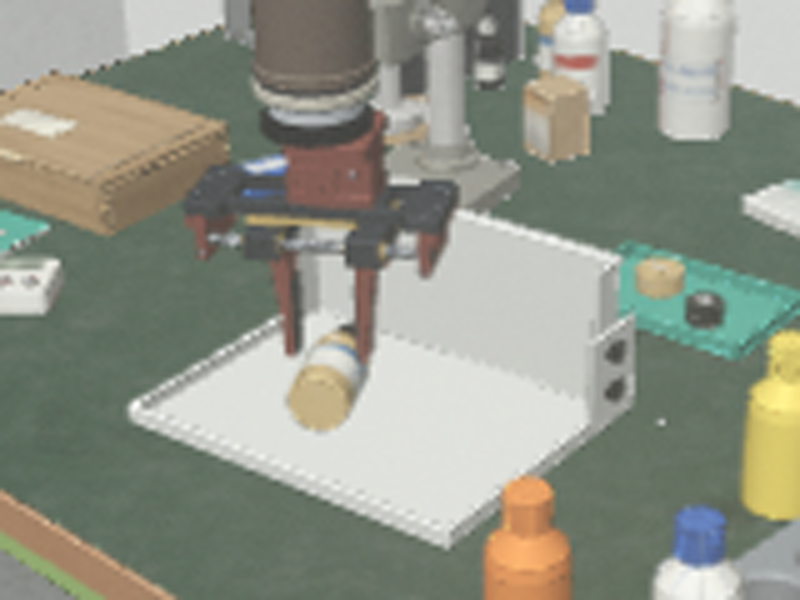

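{"method": "move_arm", "body": {"steps": [{"delta_pos":[0,0,0],"angular":[0,0,0]},{"delta_pos":[0,0,0],"angular":[0,0,0]},{"delta_pos":[0,0,0],"angular":[0,0,0]},{"delta_pos":[0,0,0],"angular":[0,0,0]}], "grip": 0.46}}

```text
time: 5.45
ee_pos: [0.5319, 0.0445, 0.0047]
tcp_rot: [-0.195, 0.682, 0.196, 0.678]
wrist_force: [-0.7, -0.6, -1.0]
width: 0.0402
```

```bash
python3 - <<'E'
from h import *
d=shot('wrist','w5'); f=d['frame'][:,:,::-1][130:330,200:440]; cv2.imwrite('pics/w5c.png',cv2.resize(f,None,fx=3,fy=3,interpolation=cv2.INTER_CUBIC))
X=cloud(d); s,R=fmt(); g=s['ee_pos']-.019*R[:,0]
for u,v in [(272,242),(275,250),(268,270),(262,300),(366,242),(366,250),(372,270),(385,300),(317,180),(317,250),(317,285),(318,300)]: print(u,v,(X[v,u]-g)@R, X[v,u])
E
```

```text
t 5.5 pos [0.5319 0.0445 0.0047] grasp [0.532  0.0445 0.0237] F [ 0.4115 -0.5387 -0.7914] w 0.0404
[[-0.006  -0.5305  0.8476]
 [-0.0005  0.8477  0.5305]
 [-1.      0.0027 -0.0054]]
272 242 [-0.0251 -0.0253 -0.0102] [0.537  0.0177 0.0488]
275 250 [-0.0357 -0.0223 -0.0107] [0.535  0.02   0.0594]
268 270 [-0.0549 -0.0227 -0.0103] [0.5357 0.0199 0.0786]
262 300 [-0.077  -0.0214 -0.0101] [0.5353 0.021  0.1007]
366 242 [-0.0255  0.0241 -0.0104] [0.5106 0.0595 0.0493]
366 250 [-0.0365  0.0226 -0.011 ] [0.5109 0.0578 0.0603]
372 270 [-0.0562  0.0225 -0.011 ] [0.5111 0.0578 0.08  ]
385 300 [-0.0777  0.0239 -0.0106] [0.5108 0.0592 0.1016]
317 180 [-0.0236 -0.0015 -0.0433] [0.4963 0.0203 0.0475]
317 250 [-0.0243 -0.0017 -0.0052] [0.5287 0.0404 0.048 ]
317 285 [-0.023  -0.0017  0.0168] [0.5473 0.052  0.0467]
318 300 [-0.0098 -0.0013  0.0354] [0.5628 0.0622 0.0333]
```

View pics/w5c.png

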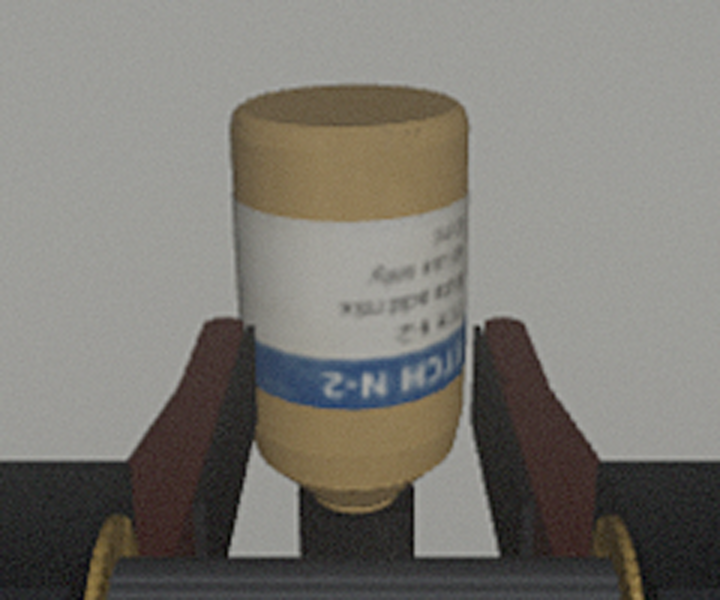

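{"method": "move_arm", "body": {"steps": [{"delta_pos":[0,0,0],"angular":[0,0,0]},{"delta_pos":[0,0,0],"angular":[0,0,0]}], "grip": 0.4}}

```text
time: 5.67
ee_pos: [0.5321, 0.0443, 0.0048]
tcp_rot: [-0.195, 0.682, 0.195, 0.678]
wrist_force: [0.3, -1.3, 1.0]
width: 0.0352
```

```bash
python3 - <<'E'
from h import *
d=shot('wrist','w6'); f=d['frame'][:,:,::-1][130:330,200:440]; cv2.imwrite('pics/w6c.png',cv2.resize(f,None,fx=3,fy=3,interpolation=cv2.INTER_CUBIC))
fmt()
E
```

```text
t 5.72 pos [0.5321 0.0442 0.0048] grasp [0.5322 0.0442 0.0238] F [ 0.5469 -0.8723  0.9503] w 0.0353
[[-0.0056 -0.5304  0.8478]
 [-0.0008  0.8478  0.5304]
 [-1.      0.0023 -0.0052]]
```

View pics/w6c.png

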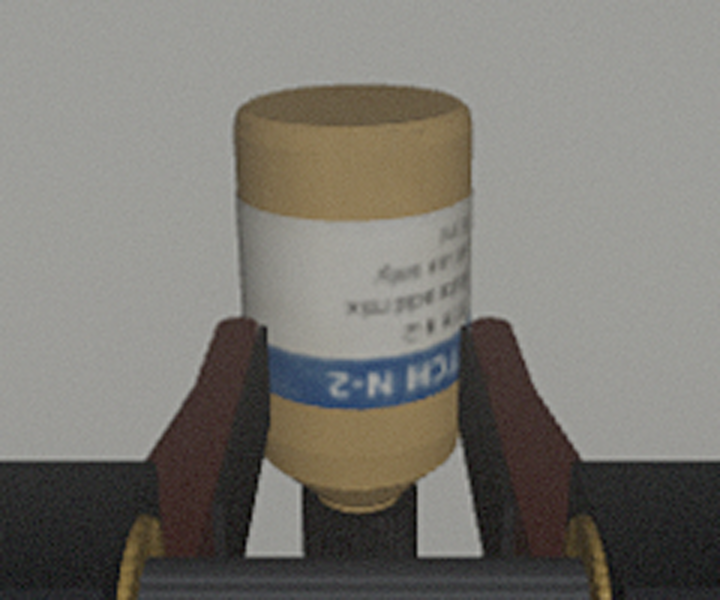

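```bash
python3 - <<'E'
from h import *
d=shot('scene','s6'); X=cloud(d); s,R=fmt()
f=d['frame'][:,:,::-1][150:210,270:330]; cv2.imwrite('pics/s6c.png',cv2.resize(f,None,fx=10,fy=10,interpolation=cv2.INTER_CUBIC))
for h in (0,.02,.04,.06,.08): print(h,[proj(d,s['ee_pos']-h*R[:,0]+sg*.022*R[:,1])[0] for sg in (1,-1)])
d=load('w6')
for h in (0,.02,.04,.06,.08): print(h,[proj(d,s['ee_pos']-h*R[:,0]+sg*.0176*R[:,1]-.01*R[:,2])[0] for sg in (1,-1)])
E
```

```text
t 5.77 pos [0.5321 0.0442 0.0048] grasp [0.5322 0.0442 0.0238] F [-0.2285 -1.2156  1.2694] w 0.0352
[[-0.0056 -0.5303  0.8478]
 [-0.0008  0.8478  0.5303]
 [-1.      0.0023 -0.0052]]
0 [array([289.7626, 187.7985]), array([301.6966, 188.8714])]
0.02 [array([289.4434, 182.906 ]), array([301.4609, 183.9583])]
0.04 [array([289.1198, 177.9436]), array([301.222 , 178.9745])]
0.06 [array([288.7918, 172.9097]), array([300.9798, 173.9185])]
0.08 [array([288.4593, 167.803 ]), array([300.7341, 168.7889])]
0 [array([346.7502, 214.6565]), array([293.3466, 214.6432])]
0.02 [array([349.3908, 225.6822]), array([290.6141, 225.6701])]
0.04 [array([352.6219, 239.1743]), array([287.2703, 239.1642])]
0.06 [array([356.6668, 256.0645]), array([283.0842, 256.058 ])]
0.08 [array([361.877 , 277.8212]), array([277.6918, 277.8207])]
```

View pics/s6c.png

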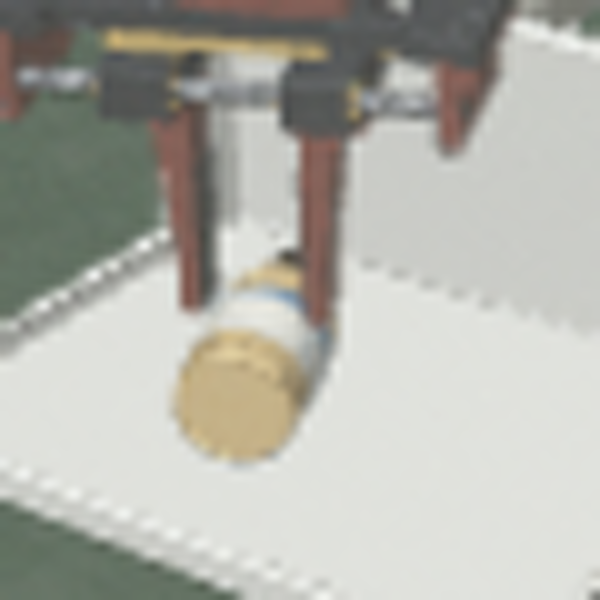

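```bash
python3 - <<'E'
from h import *
s,R=fmt(); d=load('w6'); print(R.T@(-d['R'].T@d['t']-s['ee_pos']))
d=load('wrist0'); R0=Ro.from_quat([ 0.1181,  0.6971, -0.1189,  0.6971]).as_matrix(); print(R0.T@(-d['R'].T@d['t']-[0.2064,0.5895,0.1868]))
# finger tip geometry via depth near tip in w2 (open), tool frame
d=load('w2'); X=cloud(d)
for v in range(234,262,3):
    for u in (236,240,405): print(v,u,((X[v,u]-s['ee_pos']+np.array([.5335,.0446,.0068])*0)), end=' ')
    print()
d=load('w6'); print('depth floor',X[60,200],X[100,150])
# w6 zmap at left finger
X=cloud(d)
for v in range(232,262,3): print(v,[ (R.T@(X[v,u]-s['ee_pos'])) for u in (274,280,284,358,366)])
E
```

```text
t 5.77 pos [0.5321 0.0442 0.0048] grasp [0.5322 0.0442 0.0238] F [-0.2285 -1.2156  1.2694] w 0.0352
[[-0.0056 -0.5303  0.8478]
 [-0.0008  0.8478  0.5303]
 [-1.      0.0023 -0.0052]]
[-0.1977  0.0003 -0.0791]
[-0.1976  0.0006 -0.0795]
234 236 [ 0.0353 -0.0454 -0.0012] 234 240 [ 0.0347 -0.0431 -0.0028] 234 405 [-0.0256  0.0522 -0.0013] 
237 236 [ 0.0169 -0.0438  0.0385] 237 240 [ 0.0356 -0.0421 -0.0008] 237 405 [-0.0323  0.0342  0.0395] 
240 236 [ 0.0167 -0.0429  0.042 ] 240 240 [ 0.0168 -0.0411  0.0396] 240 405 [-0.0316  0.0338  0.0426] 
243 236 [ 0.017  -0.0421  0.0442] 243 240 [ 0.018  -0.0402  0.0402] 243 405 [-0.0306  0.0339  0.0446] 
246 236 [ 0.0165 -0.0413  0.0481] 246 240 [ 0.0194 -0.0394  0.0406] 246 405 [-0.0302  0.0328  0.0489] 
249 236 [ 0.0179 -0.0405  0.0484] 249 240 [ 0.0207 -0.0386  0.0411] 249 405 [-0.0289  0.0337  0.0491] 
252 236 [ 0.0185 -0.0397  0.0499] 252 240 [ 0.0218 -0.0378  0.0419] 252 405 [-0.0277  0.0344  0.0498] 
255 236 [ 0.0206 -0.0389  0.0489] 255 240 [ 0.0228 -0.037   0.043 ] 255 405 [-0.0263  0.0354  0.0497] 
258 236 [ 0.0221 -0.0381  0.049 ] 258 240 
[... 1353 characters left out ...]
, array([-0.0551, -0.0196, -0.0108]), array([-0.0522, -0.018 , -0.0094]), array([-0.0508,  0.0193, -0.0088]), array([-0.0544,  0.0228, -0.0105])]
253 [array([-0.0589, -0.0221, -0.011 ]), array([-0.0575, -0.0194, -0.0104]), array([-0.0553, -0.0177, -0.0093]), array([-0.0556,  0.0188, -0.0094]), array([-0.0569,  0.0225, -0.0101])]
256 [array([-0.0607, -0.0218, -0.0104]), array([-0.0575, -0.0194, -0.0088]), array([-0.0585, -0.0174, -0.0093]), array([-0.0585,  0.0184, -0.0093]), array([-0.0611,  0.0219, -0.0106])]
259 [array([-0.0638, -0.0214, -0.0104]), array([-0.0589, -0.0193, -0.0079]), array([-0.0585, -0.0174, -0.0077]), array([-0.061 ,  0.0182, -0.009 ]), array([-0.064 ,  0.0215, -0.0105])]
```

{"method": "move_arm", "body": {"steps": [{"delta_pos":[0,0,0],"angular":[0,0,0]},{"delta_pos":[0,0,0],"angular":[0,0,0]},{"delta_pos":[0,0,0],"angular":[0,0,0]},{"delta_pos":[0,0,0],"angular":[0,0,0]},{"delta_pos":[0,0,0],"angular":[0,0,0]}], "grip": 0.75}}

```text
time: 6.18
ee_pos: [0.5321, 0.0443, 0.0048]
tcp_rot: [-0.195, 0.682, 0.195, 0.678]
wrist_force: [-0.4, 0.2, 1.3]
width: 0.0643
```

```bash
sed -i 's/0\.019/G/g; s/^def fmt/G=0.053\ndef fmt/' h.py; python3 - <<'E'
from h import *
s,R=fmt()
d=shot('wrist','w7'); X=cloud(d)
x=X[145:240,280:356].reshape(-1,3); x=x[(x[:,2]>.03)]; q=(x-s['ee_pos'])@R; print(np.percentile(q[:,2],[0,1,99]),np.percentile(q[:,1],[1,50,99]))
# axis direction from ridge
m=x[:,:2].mean(0); print(m, np.degrees(np.arctan2(*np.linalg.svd(x[:,:2]-m)[2][0][::-1])))
for u,v in [(150,320),(480,320),(200,300),(150,350)]: print((R.T@(X[v,u]-s['ee_pos'])))
E
```

```text
t 6.18 pos [0.5321 0.0443 0.0048] grasp [0.5324 0.0444 0.0578] F [-0.4383  0.2316  1.3381] w 0.0643
[[-0.0058 -0.5304  0.8477]
 [-0.0007  0.8477  0.5304]
 [-1.      0.0025 -0.0053]]
[-0.0482 -0.0478 -0.0085] [-0.0219 -0.0015  0.0192]
[0.5073 0.0271] 12.464992285841323
[-0.137  -0.0383 -0.0327]
[-0.1366  0.0365 -0.0324]
[-0.1212 -0.0333 -0.0272]
[-0.1405 -0.0373 -0.0276]
```

View pics/w7.png

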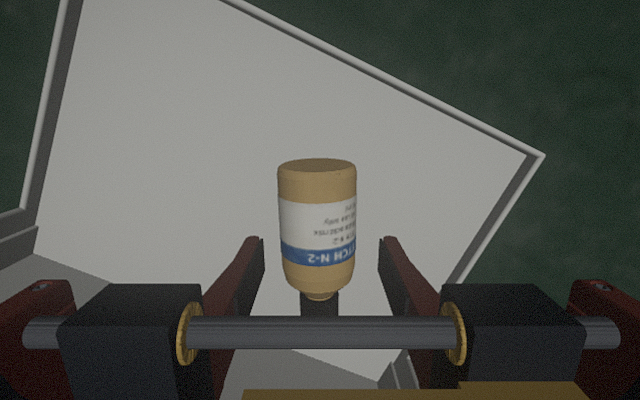

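{"method": "move_arm", "body": {"steps": [{"delta_pos":[0.8,-0.1,0.2],"angular":[0,0,0]},{"delta_pos":[1.6,-0.1,0.2],"angular":[0,0,0]},{"delta_pos":[2.2,-0.1,0.2],"angular":[0,0,0]},{"delta_pos":[2.6,-0.1,0.2],"angular":[0,0,0]},{"delta_pos":[2.6,-0.1,0.2],"angular":[0,0,0]}]}}

```text
time: 6.65
ee_pos: [0.5331, 0.0443, -0.0226]
tcp_rot: [-0.195, 0.682, 0.195, 0.677]
wrist_force: [-0.2, -1.0, -0.1]
width: 0.0659
```

```bash
python3 - <<'E'
from h import *
s,R=fmt()
d=shot('wrist','w8'); X=cloud(d)
for v in range(233,262,3): print(v,[ X[v,u] for u in (258,388)])
E
```

```text
t 6.65 pos [ 0.5331  0.0443 -0.0226] grasp [0.5335 0.0444 0.0304] F [-0.2371 -0.9682 -0.0609] w 0.0659
[[-0.008  -0.5304  0.8477]
 [-0.0012  0.8478  0.5304]
 [-1.      0.0032 -0.0074]]
233 [array([0.5454, 0.0095, 0.0045]), array([0.5059, 0.074 , 0.003 ])]
236 [array([0.5477, 0.0105, 0.003 ]), array([0.5046, 0.0701, 0.015 ])]
239 [array([0.5437, 0.0108, 0.015 ]), array([0.505 , 0.0692, 0.0194])]
242 [array([0.5431, 0.0114, 0.0196]), array([0.5056, 0.0688, 0.0229])]
245 [array([0.5432, 0.0121, 0.0224]), array([0.5061, 0.0682, 0.0264])]
248 [array([0.5449, 0.0129, 0.022 ]), array([0.5074, 0.0692, 0.0264])]
251 [array([0.5461, 0.0137, 0.0225]), array([0.5079, 0.0687, 0.0296])]
254 [array([0.5474, 0.0145, 0.023 ]), array([0.508 , 0.0677, 0.0339])]
257 [array([0.5489, 0.0154, 0.0231]), array([0.5092, 0.0685, 0.0343])]
260 [array([0.5501, 0.0162, 0.0236]), array([0.5101, 0.0687, 0.0359])]
```

View pics/w8.png

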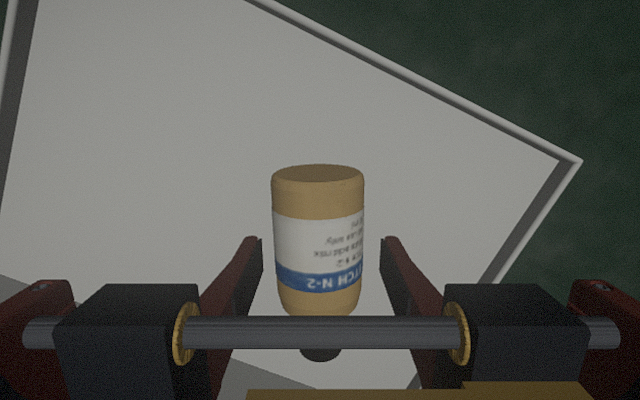

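{"method": "move_arm", "body": {"steps": [{"delta_pos":[0.4,0,0],"angular":[0,-0.007,0]},{"delta_pos":[0.7,0,0],"angular":[0,-0.007,0]},{"delta_pos":[0.7,0,0],"angular":[0,-0.007,0]}]}}

```text
time: 6.95
ee_pos: [0.5329, 0.0442, -0.0296]
tcp_rot: [-0.194, 0.68, 0.196, 0.679]
wrist_force: [-0.5, 1.3, -0.0]
width: 0.066
```

{"method": "move_arm", "body": {"steps": [{"delta_pos":[0,0,0],"angular":[0,0,0]},{"delta_pos":[0,0,0],"angular":[0,0,0]},{"delta_pos":[0,0,0],"angular":[0,0,0]},{"delta_pos":[0,0,0],"angular":[0,0,0]},{"delta_pos":[0,0,0],"angular":[0,0,0]}], "grip": 0.5}}

```text
time: 7.37
ee_pos: [0.5333, 0.044, -0.0293]
tcp_rot: [-0.194, 0.68, 0.196, 0.679]
wrist_force: [-0.0, -0.9, 0.5]
width: 0.0442
```

{"method": "move_arm", "body": {"steps": [{"delta_pos":[0,0,0],"angular":[0,0,0]},{"delta_pos":[0,0,0],"angular":[0,0,0]},{"delta_pos":[0,0,0],"angular":[0,0,0]}], "grip": 0.45}}

```text
time: 7.62
ee_pos: [0.5333, 0.044, -0.0293]
tcp_rot: [-0.194, 0.68, 0.196, 0.679]
wrist_force: [0.1, 1.4, -0.1]
width: 0.0434
```

```bash
sed -i 's/^G=0.053/G=0.056/' h.py; python3 - <<'E'
from h import *
s,R=fmt()
plan([.535,.044,.095],np.radians(7.2),0,5)
plan([.551,.0461,.095],np.radians(7.2),np.radians(30),5)
E
```

```text
t 7.62 pos [ 0.5333  0.044  -0.0293] grasp [0.5334 0.0439 0.0267] F [ 0.0691  1.4043 -0.0903] w 0.0434
[[-0.0013 -0.5301  0.8479]
 [ 0.0025  0.8479  0.5301]
 [-1.      0.0028  0.0002]]
total dp cm [-6.8301 -0.0737  0.1417] | 6.83195106812829 rv [ 0.4331 -0.0004 -0.0028] deg 24.81533011224483
[-1.37 -0.01  0.03] [ 0.087 -0.    -0.001]
[-2.73 -0.03  0.06] [ 0.173 -0.    -0.001]
[-4.1  -0.04  0.09] [ 0.26  -0.    -0.002]
[-5.46 -0.06  0.11] [ 0.346 -0.    -0.002]
[-6.83 -0.07  0.14] [ 0.433 -0.    -0.003]
total dp cm [-7.5847 -1.9168  4.1513] | 8.856391244302792 rv [ 0.4224 -0.5157 -0.1161] deg 38.76912052690675
[-1.52 -0.38  0.83] [ 0.084 -0.103 -0.023]
[-3.03 -0.77  1.66] [ 0.169 -0.206 -0.046]
[-4.55 -1.15  2.49] [ 0.253 -0.309 -0.07 ]
[-6.07 -1.53  3.32] [ 0.338 -0.413 -0.093]
[-7.58 -1.92  4.15] [ 0.422 -0.516 -0.116]
```

{"method": "move_arm", "body": {"steps": [{"delta_pos":[-1,0,0],"angular":[0,0,0]},{"delta_pos":[-2.5,0,0],"angular":[0.1,0,0]},{"delta_pos":[-4,0,0],"angular":[0.2,0,0]},{"delta_pos":[-5.5,0,0],"angular":[0.3,0,0]},{"delta_pos":[-6.8,0,0],"angular":[0.4,0,0]}]}}

```text
time: 8.03
ee_pos: [0.5335, 0.044, 0.0402]
tcp_rot: [-0.053, 0.705, 0.055, 0.705]
wrist_force: [-0.4, -0.7, -1.3]
width: 0.043
```

```bash
python3 - <<'E'
from h import *
s,R=fmt()
plan([.551,.0461,.095],np.radians(7.2),np.radians(30),5)
d=shot('wrist','w9')
E
```

```text
t 8.03 pos [0.5335 0.044  0.0402] grasp [0.5335 0.0438 0.0962] F [-0.4059 -0.7391 -1.3266] w 0.043
[[-0.001  -0.1531  0.9882]
 [ 0.003   0.9882  0.1531]
 [-1.      0.0031 -0.0005]]
total dp cm [-0.6324 -0.1374  4.564 ] | 4.609684679572681 rv [ 0.0266 -0.5241 -0.0104] deg 30.074429839147463
[-0.13 -0.03  0.91] [ 0.005 -0.105 -0.002]
[-0.25 -0.05  1.83] [ 0.011 -0.21  -0.004]
[-0.38 -0.08  2.74] [ 0.016 -0.314 -0.006]
[-0.51 -0.11  3.65] [ 0.021 -0.419 -0.008]
[-0.63 -0.14  4.56] [ 0.027 -0.524 -0.01 ]
```

View pics/w9.png

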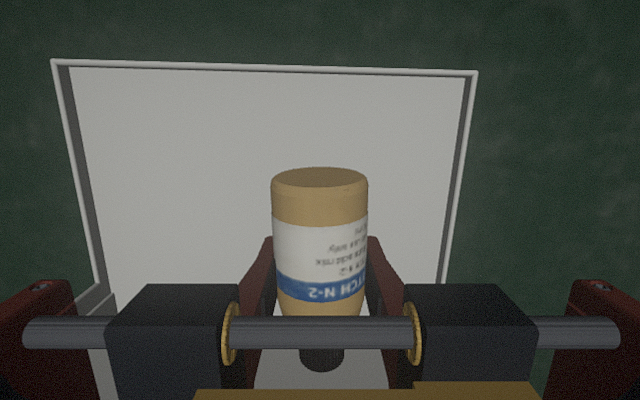

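{"method": "move_arm", "body": {"steps": [{"delta_pos":[-0.1,0,0.9],"angular":[0,-0.1,0]},{"delta_pos":[-0.25,0,1.8],"angular":[0.01,-0.21,0]},{"delta_pos":[-0.4,-0.1,2.7],"angular":[0.016,-0.31,0]},{"delta_pos":[-0.5,-0.1,3.6],"angular":[0.02,-0.42,0]},{"delta_pos":[-0.6,-0.1,4.5],"angular":[0.027,-0.52,-0.01]}]}}

```text
time: 8.5
ee_pos: [0.563, 0.0501, 0.0467]
tcp_rot: [-0.03, 0.543, 0.058, 0.837]
wrist_force: [-2.5, -0.6, -2.5]
width: 0.0436
```

```bash
cat >> h.py <<'E'
NV=np.array([np.cos(np.radians(7.2)),np.sin(np.radians(7.2)),0]); WALL=0.6295
def bl(tag,z=(130,190,270,330)):
    "bottle views + tilt in guard frame"
    s,R=fmt(); g=s['ee_pos']-G*R[:,0]; print('grasp to wall mm',1000*(WALL-g@NV),'z',g[2]*1000,'F.n',s['wrist_force']@NV,'pitch',np.degrees(np.arctan2(R[:,0]@NV,-R[2,0])),'yaw',np.degrees(np.arctan2(-R[0,1],R[1,1])))
    d=shot('wrist',tag+'w'); e=shot('scene',tag+'s'); f=e['frame'][:,:,::-1][100:220,230:380]; f=cv2.resize(f,None,fx=3.33,fy=3.33,interpolation=cv2.INTER_CUBIC)
    w=d['frame'][:,:,::-1]; w=w[:,170:470][:400]
    cv2.imwrite(f'pics/{tag}.png',np.hstack([f[:399],w[:399]]))
E
python3 - <<'E'
from h import *
bl('a1')
E
```

```text
t 8.5 pos [0.563  0.0501 0.0467] grasp [0.5404 0.0465 0.0978] F [-2.4924 -0.5559 -2.5415] w 0.0436
[[ 0.4046 -0.1299  0.9052]
 [ 0.0648  0.9914  0.1133]
 [-0.9122  0.0129  0.4095]]
grasp to wall mm 87.5588765411992 z 97.81883255304597 F.n -2.5424111314129796 pitch 24.176926002468047 yaw 7.462364835871106
```

View pics/a1.png

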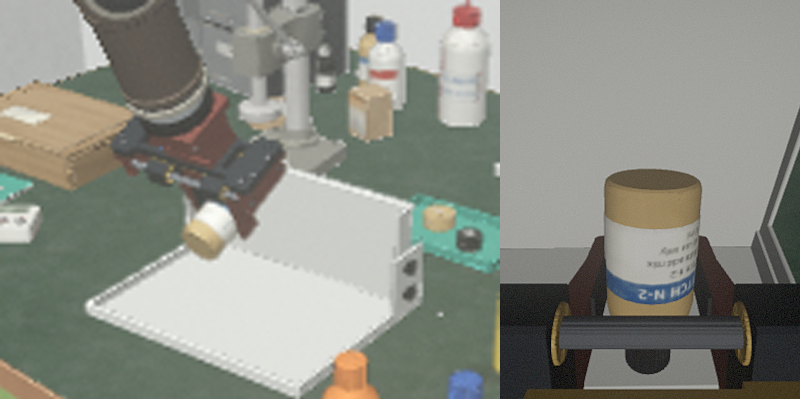

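```bash
cat >> h.py <<'E'
def gp(d,z,pitch=30,n=5,tt=-0.0233):
    "plan grasp at distance d (mm) from wall, height z mm"
    t=np.array([-NV[1],NV[0],0]); p=NV*(WALL-d/1000)+t*tt; p[2]=z/1000; plan(p,np.radians(7.2),np.radians(pitch),n)
E
python3 - <<'E'
from h import *
gp(62,95)
E
```

```text
total dp cm [ 1.3214 -0.1     1.9311] | 2.3420387943152203 rv [-0.0034 -0.0906 -0.0094] deg 5.221031159198921
[ 0.26 -0.02  0.39] [-0.001 -0.018 -0.002]
[ 0.53 -0.04  0.77] [-0.001 -0.036 -0.004]
[ 0.79 -0.06  1.16] [-0.002 -0.054 -0.006]
[ 1.06 -0.08  1.54] [-0.003 -0.072 -0.008]
[ 1.32 -0.1   1.93] [-0.003 -0.091 -0.009]
```

{"method": "move_arm", "body": {"steps": [{"delta_pos":[0.3,0,0.4],"angular":[0,-0.03,-0.003]},{"delta_pos":[0.6,0,0.8],"angular":[0,-0.06,-0.006]},{"delta_pos":[0.9,-0.1,1.3],"angular":[0,-0.09,-0.009]},{"delta_pos":[1.3,-0.1,1.9],"angular":[0,-0.09,-0.009]},{"delta_pos":[1.3,-0.1,1.9],"angular":[0,-0.09,-0.009]}]}}

```text
time: 9.02
ee_pos: [0.5999, 0.0527, 0.0639]
tcp_rot: [-0.03, 0.512, 0.054, 0.857]
wrist_force: [-0.3, 0.7, -1.4]
width: 0.0432
```

```bash
python3 - <<'E'
from h import *
bl('a2'); gp(50,92)
E
```

```text
t 9.02 pos [0.5999 0.0527 0.0639] grasp [0.5736 0.0493 0.1132] F [-0.3411  0.7186 -1.4286] w 0.0432
[[ 0.4703 -0.1223  0.874 ]
 [ 0.0617  0.9925  0.1057]
 [-0.8803  0.0043  0.4743]]
grasp to wall mm 54.259715221224084 z 113.22640580372847 F.n -0.2483180382306942 pitch 28.316504794273712 yaw 7.025502271042557
total dp cm [ 2.0759 -0.0098 -0.2573] | 2.0917999242894445 rv [-0.0071 -0.0316 -0.0025] deg 1.8620575735928417
[ 0.42 -0.   -0.05] [-0.001 -0.006 -0.   ]
[ 0.83 -0.   -0.1 ] [-0.003 -0.013 -0.001]
[ 1.25 -0.01 -0.15] [-0.004 -0.019 -0.001]
[ 1.66 -0.01 -0.21] [-0.006 -0.025 -0.002]
[ 2.08 -0.01 -0.26] [-0.007 -0.032 -0.002]
```

View pics/a2.png

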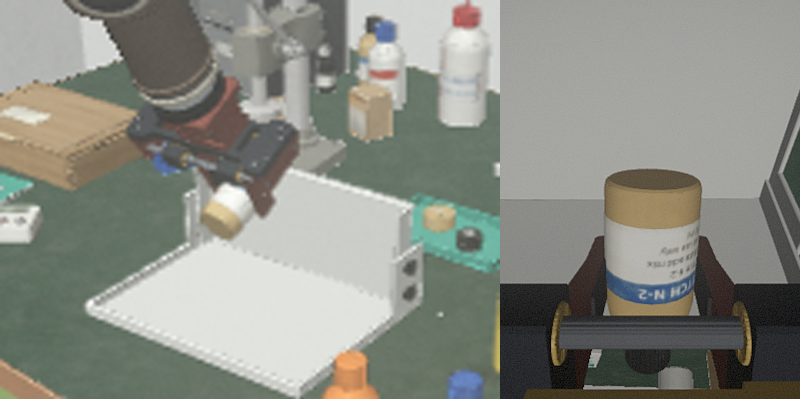

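```bash
python3 - <<'E'
from h import *
s,R=fmt(); print(s['joint_pos'],s['joint_velocities']); gp(54,95)
E
```

```text
t 9.12 pos [0.5981 0.0521 0.063 ] grasp [0.5719 0.0486 0.1124] F [-1.0309 -0.1893 -1.0044] w 0.0434
[[ 0.4683 -0.1204  0.8753]
 [ 0.0618  0.9927  0.1035]
 [-0.8814  0.0056  0.4724]]
[-0.5207  0.333   0.4013  2.2722 -1.029   0.1273  2.5164] [ 0.0096 -0.005   0.0005  0.0178 -0.0204  0.002   0.0343]
total dp cm [ 1.6225 -0.0101 -0.4682] | 1.6887417985840547 rv [-0.0071 -0.0316 -0.0025] deg 1.8620575735928417
[ 0.32 -0.   -0.09] [-0.001 -0.006 -0.   ]
[ 0.65 -0.   -0.19] [-0.003 -0.013 -0.001]
[ 0.97 -0.01 -0.28] [-0.004 -0.019 -0.001]
[ 1.3  -0.01 -0.37] [-0.006 -0.025 -0.002]
[ 1.62 -0.01 -0.47] [-0.007 -0.032 -0.002]
```

```bash
python3 - <<'E'
from h import *
gp(70,100,15)
E
```

```text
total dp cm [ 0.2811 -0.0251 -3.0968] | 3.109683109020728 rv [-0.0067  0.2302 -0.0034] deg 13.195246969239353
[ 0.06 -0.01 -0.62] [-0.001  0.046 -0.001]
[ 0.11 -0.01 -1.24] [-0.003  0.092 -0.001]
[ 0.17 -0.02 -1.86] [-0.004  0.138 -0.002]
[ 0.22 -0.02 -2.48] [-0.005  0.184 -0.003]
[ 0.28 -0.03 -3.1 ] [-0.007  0.23  -0.003]
```

{"method": "move_arm", "body": {"steps": [{"delta_pos":[0,0,-0.6],"angular":[0,0.05,0]},{"delta_pos":[0,0,-1.2],"angular":[0,0.09,0]},{"delta_pos":[0.1,0,-1.9],"angular":[0,0.14,0]},{"delta_pos":[0.2,0,-2.5],"angular":[0,0.19,0]},{"delta_pos":[0.3,0,-3.1],"angular":[-0.007,0.23,0]}]}}

```text
time: 9.53
ee_pos: [0.572, 0.0487, 0.0454]
tcp_rot: [-0.036, 0.609, 0.05, 0.791]
wrist_force: [-0.1, 0.2, -1.1]
width: 0.0429
```

```bash
sed -i "s/^    d=shot('wrist',tag+'w')/    print('j',s['joint_pos'])\n    d=shot('wrist',tag+'w')/" h.py; python3 - <<'E'
from h import *
bl('a3'); gp(60,95,15)
d=load('a3w'); X=cloud(d)
s=manip.sense(); R=Ro.from_quat(s['tcp_rot']).as_matrix(); g=s['ee_pos']-G*R[:,0]
x=X[195:290,285:345].reshape(-1,3); x=x[~np.isnan(x[:,0])]; x=x[np.linalg.norm(x-g,axis=1)<.07]
q=(x-g)@R; m=abs(q[:,1]-np.median(q[:,1]))<.006; q=q[m]; c=np.polyfit(q[:,2],q[:,0],1); print('ridge slope deg in tool (cap-up +)',-np.degrees(np.arctan(c[0])),q[:,2].min(),q[:,2].max())
E
```

```text
t 9.53 pos [0.572  0.0487 0.0454] grasp [0.5579 0.0468 0.0995] F [-0.0616  0.2346 -1.0965] w 0.0429
[[ 0.2532 -0.1228  0.9596]
 [ 0.0343  0.9924  0.118 ]
 [-0.9668  0.0031  0.2555]]
grasp to wall mm 70.17248603035686 z 99.53156455831838 F.n -0.031754957937094756 pitch 14.80175801563498 yaw 7.05543183635999
j [-0.7967  0.4674  0.7928  2.1456 -0.7499  0.5026  2.2285]
total dp cm [ 0.6511 -0.0176  0.8221] | 1.048836412810237 rv [-0.001  -0.0017 -0.0021] deg 0.1637442740824988
[ 0.13 -0.    0.16] [-0. -0. -0.]
[ 0.26 -0.01  0.33] [-0.    -0.001 -0.001]
[ 0.39 -0.01  0.49] [-0.001 -0.001 -0.001]
[ 0.52 -0.01  0.66] [-0.001 -0.001 -0.002]
[ 0.65 -0.02  0.82] [-0.001 -0.002 -0.002]
ridge slope deg in tool (cap-up +) -0.5994357261264248 -0.0460288671693439 -0.002321213295547356
```

View pics/a3.png

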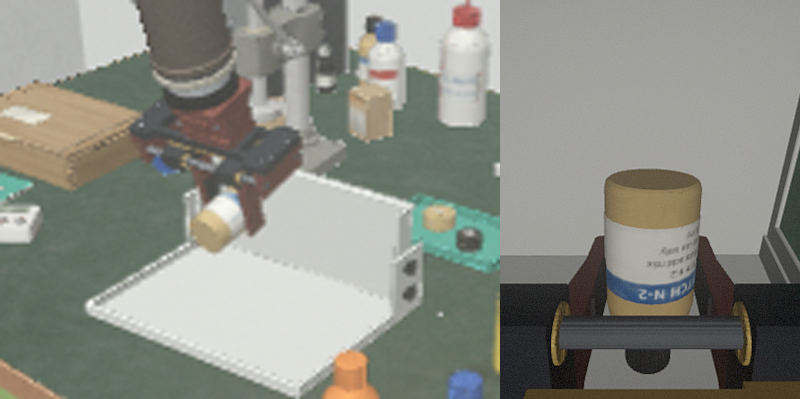

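```bash
python3 - <<'E'
from h import *
gp(60,104,15)
E
```

```text
total dp cm [-0.2187 -0.0156  1.0536] | 1.076161040401984 rv [-0.001  -0.0017 -0.0021] deg 0.1637442740824988
[-0.04 -0.    0.21] [-0. -0. -0.]
[-0.09 -0.01  0.42] [-0.    -0.001 -0.001]
[-0.13 -0.01  0.63] [-0.001 -0.001 -0.001]
[-0.17 -0.01  0.84] [-0.001 -0.001 -0.002]
[-0.22 -0.02  1.05] [-0.001 -0.002 -0.002]
```

{"method": "move_arm", "body": {"steps": [{"delta_pos":[0,0,0.2],"angular":[0,0,0]},{"delta_pos":[-0.1,0,0.45],"angular":[0,0,0]},{"delta_pos":[-0.15,0,0.7],"angular":[0,0,0]},{"delta_pos":[-0.2,0,0.9],"angular":[0,0,0]},{"delta_pos":[-0.2,0,1.05],"angular":[0,0,0]}]}}

```text
time: 10.05
ee_pos: [0.5826, 0.0502, 0.0501]
tcp_rot: [-0.037, 0.608, 0.05, 0.792]
wrist_force: [0.6, -0.5, -1.2]
width: 0.043
```

{"method": "move_arm", "body": {"steps": [{"delta_pos":[0.03,0,0.1],"angular":[0,0,0]},{"delta_pos":[0.05,0,0.2],"angular":[0,0,0]},{"delta_pos":[0.05,0,0.2],"angular":[0,0,0]}]}}

```text
time: 10.3
ee_pos: [0.5849, 0.0505, 0.0502]
tcp_rot: [-0.037, 0.608, 0.05, 0.792]
wrist_force: [-0.5, 1.0, -1.4]
width: 0.043
```

```bash
python3 - <<'E'
from h import *
bl('a4')
E
```

```text
t 10.3 pos [0.5849 0.0505 0.0502] grasp [0.5706 0.0485 0.1043] F [-0.511   0.9538 -1.4442] w 0.043
[[ 0.256  -0.124   0.9587]
 [ 0.0349  0.9923  0.119 ]
 [-0.9661  0.003   0.2583]]
grasp to wall mm 57.35839015446498 z 104.32378860824323 F.n -0.38746778006739 pitch 14.96947112761263 yaw 7.122217384720374
j [-0.7965  0.4799  0.8012  2.1157 -0.7467  0.524   2.2214]
```

View pics/a4.png

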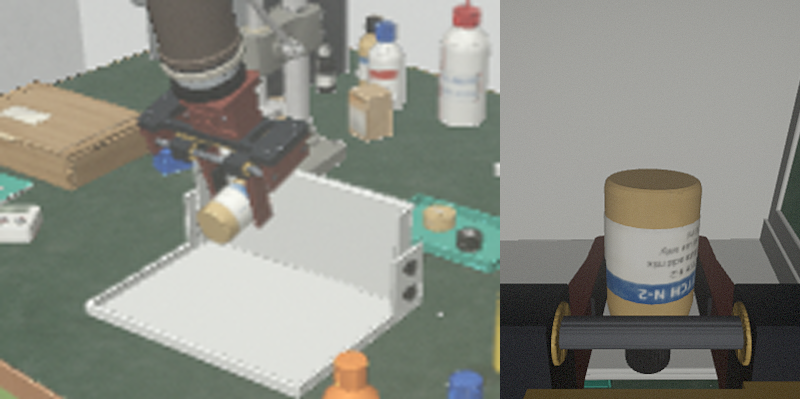

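Nearly at contact (no force yet). Creep forward.

{"method": "move_arm", "body": {"steps": [{"delta_pos":[0.03,0,0.1],"angular":[0,0,0]},{"delta_pos":[0.05,0,0.2],"angular":[0,0,0]},{"delta_pos":[0.05,0,0.2],"angular":[0,0,0]}]}}

```text
time: 10.65
ee_pos: [0.5863, 0.0507, 0.0499]
tcp_rot: [-0.037, 0.608, 0.05, 0.791]
wrist_force: [-0.4, -0.4, -0.6]
width: 0.0435
```

{"method": "move_arm", "body": {"steps": [{"delta_pos":[0.03,0,0.1],"angular":[0,0,0]},{"delta_pos":[0.05,0,0.2],"angular":[0,0,0]},{"delta_pos":[0.05,0,0.2],"angular":[0,0,0]}]}}

```text
time: 10.9
ee_pos: [0.5864, 0.0508, 0.049]
tcp_rot: [-0.037, 0.61, 0.05, 0.79]
wrist_force: [-6.4, -0.9, 2.6]
width: 0.0431
```

{"method": "move_arm", "body": {"steps": [{"delta_pos":[0.15,0,0.16],"angular":[0,0,0]},{"delta_pos":[0.25,0,0.14],"angular":[0,0,0]},{"delta_pos":[0.35,0,0.12],"angular":[0,0,0]},{"delta_pos":[0.45,0,0.1],"angular":[0,0,0]},{"delta_pos":[0.55,0,0.08],"angular":[0,0,0]}]}}

```text
time: 11.32
ee_pos: [0.5873, 0.0504, 0.0433]
tcp_rot: [-0.036, 0.611, 0.05, 0.79]
wrist_force: [-5.4, -2.2, 1.5]
width: 0.0431
```

```bash
python3 - <<'E'
from h import *
bl('a5')
E
```

```text
t 11.32 pos [0.5873 0.0504 0.0433] grasp [0.5733 0.0485 0.0975] F [-5.4205 -2.213   1.4777] w 0.0431
[[ 0.2494 -0.1233  0.9605]
 [ 0.0346  0.9924  0.1184]
 [-0.9678  0.0037  0.2517]]
grasp to wall mm 54.60182092402699 z 97.53126665409143 F.n -5.655121582921908 pitch 14.580293435580911 yaw 7.080942704640765
j [-0.7796  0.4966  0.7856  2.1078 -0.7598  0.5247  2.2312]
```

View pics/a5.png

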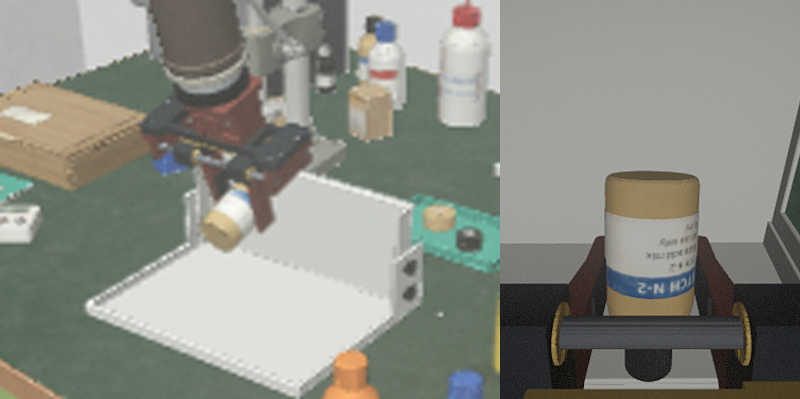

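{"method": "move_arm", "body": {"steps": [{"delta_pos":[0.25,0,0.15],"angular":[0,0,0]},{"delta_pos":[0.45,0,0.13],"angular":[0,0,0]},{"delta_pos":[0.65,0,0.11],"angular":[0,0,0]},{"delta_pos":[0.85,0,0.1],"angular":[0,0,0]},{"delta_pos":[1.05,0,0.08],"angular":[0,0,0]}]}}

```text
time: 11.83
ee_pos: [0.5903, 0.0505, 0.033]
tcp_rot: [-0.036, 0.611, 0.05, 0.789]
wrist_force: [-4.1, -2.4, 0.6]
width: 0.0433
```

```bash
cat >> h.py <<'E'
def tilt(d):
    s=manip.sense(); R=Ro.from_quat(s['tcp_rot']).as_matrix(); g=s['ee_pos']-G*R[:,0]
    X=cloud(d); f=d['frame'].astype(int); x=X.reshape(-1,3); q=(x-g)@R
    c=f.reshape(-1,3); 
    m=(abs(q[:,1])<.004)&(np.linalg.norm(q,axis=1)<.07)&(q[:,2]<0.0)
    m&=~((c.max(1)-c.min(1)<6)&False)
    return q[m][:, [0,2]]
E
python3 - <<'E'
from h import *
bl('a6')
q=tilt(load('a6w'));print(len(q)); print(q[::max(1,len(q)//25)])
E
```

```text
t 11.83 pos [0.5903 0.0505 0.033 ] grasp [0.5764 0.0486 0.0872] F [-4.108  -2.4072  0.601 ] w 0.0433
[[ 0.2487 -0.1228  0.9608]
 [ 0.0343  0.9924  0.1179]
 [-0.968   0.0036  0.2511]]
grasp to wall mm 51.56629757911635 z 87.2489116032566 F.n -4.377289391948692 pitch 14.540562460460558 yaw 7.051953502477994
j [-0.7554  0.5149  0.7579  2.1057 -0.7849  0.5089  2.2518]
2267
[[-0.0042 -0.0519]
 [-0.0073 -0.0503]
 [-0.0087 -0.0484]
 [-0.0093 -0.0464]
 [-0.0088 -0.044 ]
 [-0.0091 -0.0419]
 [-0.0107 -0.0401]
 [-0.0104 -0.0378]
 [-0.0123 -0.0361]
 [-0.0107 -0.0333]
 [-0.0122 -0.0315]
 [-0.0124 -0.0293]
 [-0.013  -0.0272]
 [-0.0146 -0.0255]
 [-0.0153 -0.0234]
 [-0.016  -0.0214]
 [-0.0167 -0.0194]
 [-0.0172 -0.0173]
 [-0.0185 -0.0155]
 [-0.0187 -0.0132]
 [-0.0194 -0.0112]
 [-0.0194 -0.0088]
 [-0.0207 -0.0071]
 [-0.0207 -0.0047]
 [-0.0221 -0.0031]
 [-0.022  -0.0005]]
```

View pics/a6.png

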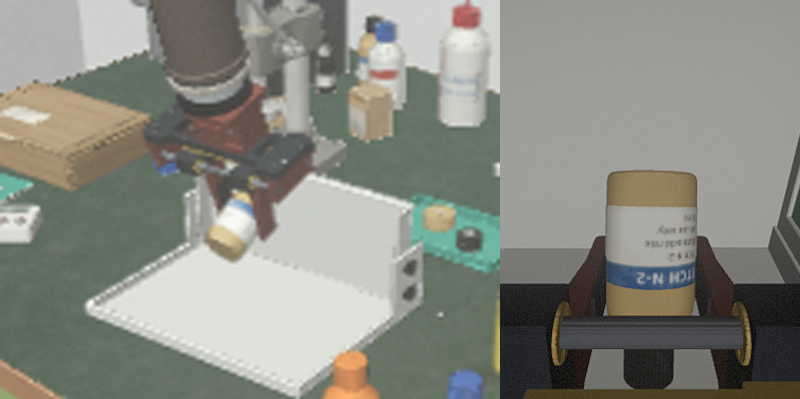

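{"method": "move_arm", "body": {"steps": [{"delta_pos":[0.28,0,0.17],"angular":[0,0,0]},{"delta_pos":[0.51,0,0.19],"angular":[0,0,0]},{"delta_pos":[0.74,0,0.21],"angular":[0,0,0]},{"delta_pos":[0.97,0,0.23],"angular":[0,0,0]},{"delta_pos":[1.2,0,0.25],"angular":[0,0,0]}]}}

```text
time: 12.35
ee_pos: [0.5958, 0.0511, 0.0219]
tcp_rot: [-0.036, 0.611, 0.05, 0.789]
wrist_force: [-3.8, -1.8, 1.1]
width: 0.0428
```

```bash
cat >> h.py <<'E'
def th(tag):
    q=tilt(load(tag)); q=q[(q[:,1]<-.004)]; 
    c=np.polyfit(q[:,1],q[:,0],1)
    for _ in range(5):
        r=q[:,0]-np.polyval(c,q[:,1]); q=q[abs(r)<.003]; c=np.polyfit(q[:,1],q[:,0],1) if len(q)>20 else c
    print('slope',-np.degrees(np.arctan(c[0])),c[1],len(q),q[:,1].min())
E
python3 - <<'E'
from h import *
bl('a7');th('a7w')
E
```

```text
t 12.35 pos [0.5958 0.0511 0.0219] grasp [0.5819 0.0492 0.0761] F [-3.774  -1.7508  1.1021] w 0.0428
[[ 0.2487 -0.1227  0.9608]
 [ 0.0341  0.9924  0.1179]
 [-0.968   0.0034  0.251 ]]
grasp to wall mm 46.035294112449556 z 76.07581687960379 F.n -3.9636692538981824 pitch 14.539311959443909 yaw 7.0476498579120985
j [-0.7287  0.5375  0.7274  2.0982 -0.812   0.4934  2.2732]
slope 28.38766565644822 -0.02530306170236494 2250 -0.05312245318949372
```

View pics/a7.png

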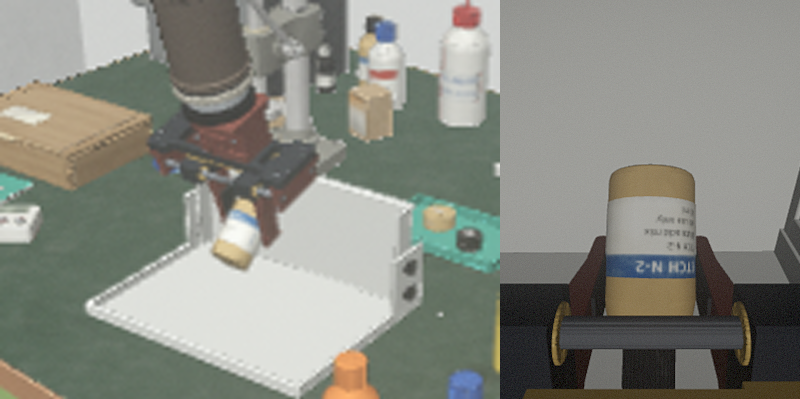

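{"method": "move_arm", "body": {"steps": [{"delta_pos":[0.28,0,0.22],"angular":[0,0,0]},{"delta_pos":[0.53,0,0.28],"angular":[0,0,0]},{"delta_pos":[0.78,0,0.35],"angular":[0,0,0]},{"delta_pos":[1.03,0,0.42],"angular":[0,0,0]},{"delta_pos":[1.27,0,0.49],"angular":[0,0,0]}]}}

```text
time: 12.87
ee_pos: [0.6038, 0.0523, 0.0106]
tcp_rot: [-0.036, 0.611, 0.05, 0.789]
wrist_force: [-2.7, -1.8, 0.8]
width: 0.0429
```

```bash
python3 - <<'E'
from h import *
bl('a8');th('a8w')
E
```

```text
t 12.87 pos [0.6038 0.0523 0.0106] grasp [0.5899 0.0504 0.0648] F [-2.7088 -1.7664  0.8033] w 0.0429
[[ 0.2486 -0.1229  0.9608]
 [ 0.0342  0.9924  0.1181]
 [-0.968   0.0034  0.2509]]
grasp to wall mm 37.92021341942409 z 64.77605124200491 F.n -2.9088250445019757 pitch 14.533508638280153 yaw 7.060220115213569
j [-0.702   0.5636  0.6976  2.0839 -0.8378  0.4815  2.2921]
slope 41.02690105538507 -0.030911926125027172 2056 -0.05161391078344753
```

View pics/a8.png

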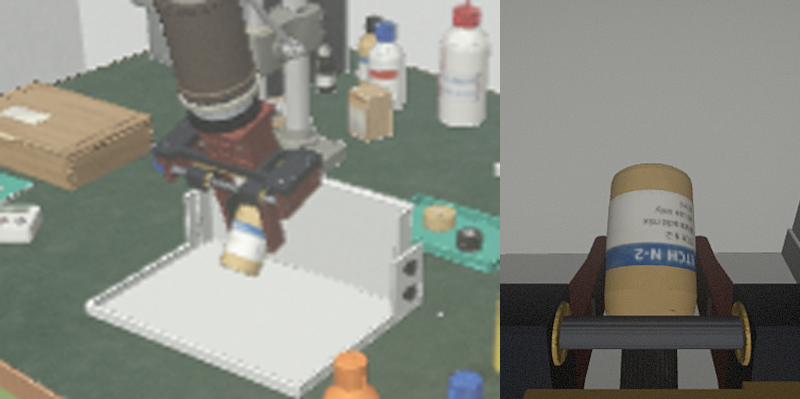

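{"method": "move_arm", "body": {"steps": [{"delta_pos":[0.26,0,0.3],"angular":[0,0,0]},{"delta_pos":[0.49,0,0.46],"angular":[0,0,0]},{"delta_pos":[0.72,0,0.62],"angular":[0,0,0]},{"delta_pos":[0.95,0,0.8],"angular":[0,0,0]},{"delta_pos":[1.15,0,0.98],"angular":[0,0,0]}]}}

```text
time: 13.38
ee_pos: [0.615, 0.0537, 0.0017]
tcp_rot: [-0.036, 0.612, 0.05, 0.789]
wrist_force: [-22.5, -2.9, 31.2]
width: 0.0428
```

```bash
python3 - <<'E'
from h import *
bl('a9');th('a9w')
E
```

```text
t 13.38 pos [0.615  0.0537 0.0017] grasp [0.6012 0.0518 0.0559] F [-22.4861  -2.865   31.2016] w 0.0428
[[ 0.2465 -0.123   0.9613]
 [ 0.0348  0.9924  0.118 ]
 [-0.9685  0.0043  0.2489]]
grasp to wall mm 26.53292584287548 z 55.94565671875704 F.n -22.667909474706626 pitch 14.41502942349606 yaw 7.064153972695249
j [-0.6804  0.5919  0.6778  2.0586 -0.8541  0.4831  2.3012]
slope 52.6984835525747 -0.04211500028506416 1639 -0.049644793477031726
```

View pics/a9.png

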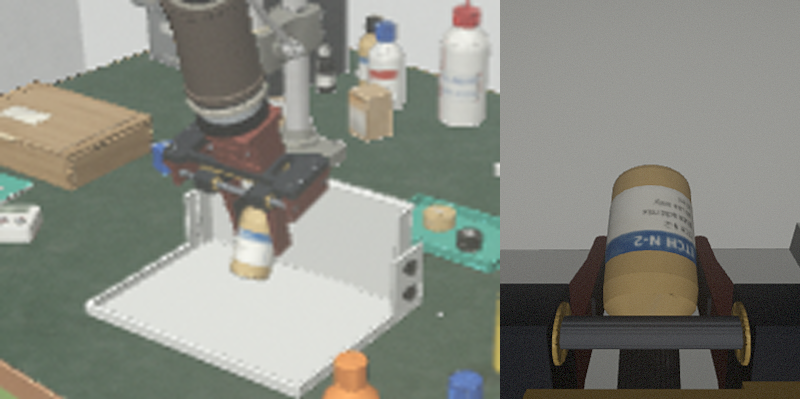

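{"method": "move_arm", "body": {"steps": [{"delta_pos":[-0.3,0,0],"angular":[0,0,0]},{"delta_pos":[-0.5,0,0.05],"angular":[0,0,0]},{"delta_pos":[-0.5,0,0.05],"angular":[0,0,0]}]}}

```text
time: 13.73
ee_pos: [0.6148, 0.0541, 0.0073]
tcp_rot: [-0.036, 0.611, 0.05, 0.789]
wrist_force: [-1.7, -0.3, -0.2]
width: 0.0426
```

```bash
python3 - <<'E'
from h import *
bl('a10');th('a10w')
d=load('a10s'); Y=cloud(d).reshape(-1,3)
n=NV[:2]; t=np.array([-n[1],n[0]]); q=Y[:,:2]@t; sn=Y[:,:2]@n
m=(Y[:,2]>.03)&(Y[:,2]<.11)&(sn>.60)&(sn<.68)&(q>-.18)&(q<-.07)
print('guard n:',np.median(sn[m]), m.sum())
Y0=cloud(load('scene0')).reshape(-1,3);q=Y0[:,:2]@t; s0=Y0[:,:2]@n
m=(Y0[:,2]>.03)&(Y0[:,2]<.11)&(s0>.60)&(s0<.68)&(q>-.18)&(q<-.07)
print('before',np.median(s0[m]), m.sum())
E
```

```text
t 13.73 pos [0.6148 0.0541 0.0073] grasp [0.601  0.0521 0.0616] F [-1.6527 -0.3039 -0.1772] w 0.0426
[[ 0.2475 -0.1235  0.961 ]
 [ 0.0354  0.9923  0.1184]
 [-0.9683  0.0048  0.2499]]
grasp to wall mm 26.73988809271144 z 61.56511681263492 F.n -1.6777204132186396 pitch 14.474137225074665 yaw 7.0931046324111175
j [-0.6905  0.5838  0.6905  2.0578 -0.843   0.4923  2.2914]
slope 52.807309511288885 -0.04240026327973886 1436 -0.04885577899289272
guard n: 0.6307110697616418 507
before 0.6308837069030573 516
```

View pics/a10.png

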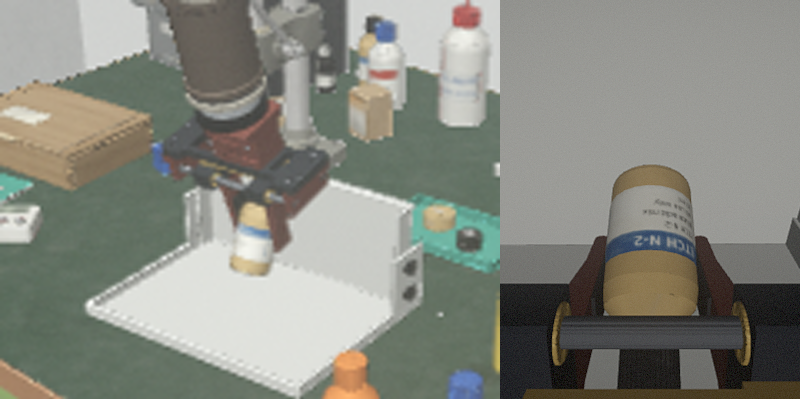

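{"method": "move_arm", "body": {"steps": [{"delta_pos":[0.06,0,0.15],"angular":[0,0,0]},{"delta_pos":[0.13,0,0.3],"angular":[0,0,0]},{"delta_pos":[0.2,0,0.4],"angular":[0,0,0]}]}}

```text
time: 14.08
ee_pos: [0.618, 0.0544, 0.0054]
tcp_rot: [-0.036, 0.612, 0.05, 0.788]
wrist_force: [-4.7, -1.0, -0.7]
width: 0.0429
```

```bash
python3 - <<'E'
from h import *
bl('a11');th('a11w')
E
```

```text
t 14.08 pos [0.618  0.0544 0.0054] grasp [0.6042 0.0525 0.0597] F [-4.7261 -0.9558 -0.6881] w 0.0429
[[ 0.2452 -0.1234  0.9616]
 [ 0.0351  0.9923  0.1184]
 [-0.9688  0.0047  0.2477]]
grasp to wall mm 23.44790900640714 z 59.660551059258864 F.n -4.808633992392768 pitch 14.341285986859956 yaw 7.0893607380291
j [-0.6866  0.5922  0.6884  2.0489 -0.8442  0.4967  2.2905]
slope 55.93631584307986 -0.04648186000286465 1453 -0.048615566244903735
```

{"method": "move_arm", "body": {"steps": [{"delta_pos":[0.05,0,0.2],"angular":[0,0,0]},{"delta_pos":[0.08,0,0.32],"angular":[0,0,0]},{"delta_pos":[0.1,0,0.42],"angular":[0,0,0]}]}}

```text
time: 14.43
ee_pos: [0.6206, 0.0547, 0.0042]
tcp_rot: [-0.036, 0.614, 0.05, 0.787]
wrist_force: [-6.0, -2.9, -3.2]
width: 0.0429
```

```bash
python3 - <<'E'
from h import *
bl('a12');th('a12w')
f=load('a12s')['frame'][:,:,::-1][140:200,280:340]; cv2.imwrite('pics/a12c.png',cv2.resize(f,None,fx=10,fy=10,interpolation=cv2.INTER_CUBIC))
E
```

```text
t 14.43 pos [0.6206 0.0547 0.0042] grasp [0.6071 0.0527 0.0585] F [-5.9644 -2.8988 -3.2468] w 0.0429
[[ 0.242  -0.1234  0.9624]
 [ 0.0347  0.9923  0.1185]
 [-0.9697  0.0047  0.2444]]
grasp to wall mm 20.61813917354116 z 58.50732645834083 F.n -6.280656966885385 pitch 14.148409393593056 yaw 7.0880206911414625
j [-0.6848  0.5995  0.689   2.0399 -0.8428  0.5038  2.2872]
slope 58.49653938961228 -0.050440077753564024 1439 -0.05568920856282512
```

View pics/a12c.png

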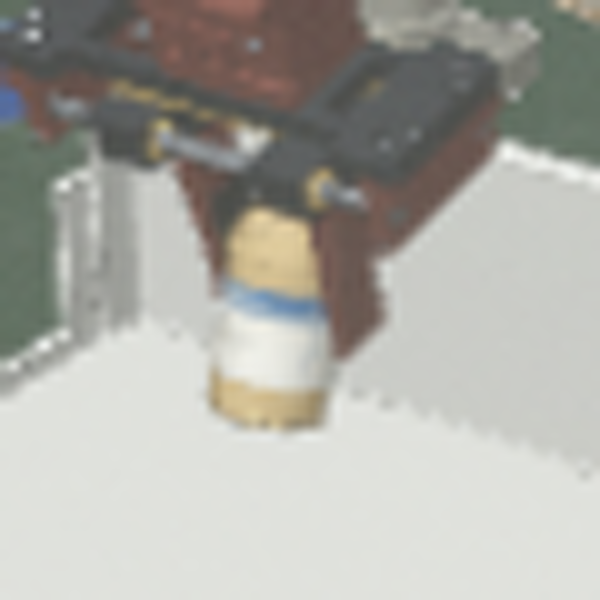

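{"method": "move_arm", "body": {"steps": [{"delta_pos":[-0.2,0,-0.3],"angular":[0,0,0]},{"delta_pos":[-0.5,0,-1],"angular":[0,0,0]},{"delta_pos":[-0.8,0,-1.8],"angular":[0,0,0]},{"delta_pos":[-1.1,0,-2.6],"angular":[0,0,0]},{"delta_pos":[-1.3,0,-3.4],"angular":[0,0,0]}]}}

```text
time: 14.95
ee_pos: [0.5841, 0.0502, 0.0089]
tcp_rot: [-0.036, 0.613, 0.05, 0.787]
wrist_force: [0.2, -0.1, -0.9]
width: 0.0429
```

```bash
python3 - <<'E'
from h import *
bl('a13');th('a13w')
f=load('a13s')['frame'][:,:,::-1][140:200,280:340]; cv2.imwrite('pics/a13c.png',cv2.resize(f,None,fx=10,fy=10,interpolation=cv2.INTER_CUBIC))
E
```

```text
t 14.95 pos [0.5841 0.0502 0.0089] grasp [0.5705 0.0482 0.0632] F [ 0.1616 -0.1059 -0.9351] w 0.0429
[[ 0.2427 -0.1234  0.9622]
 [ 0.0349  0.9923  0.1184]
 [-0.9695  0.0048  0.2451]]
grasp to wall mm 57.475129371921454 z 63.17565152297466 F.n 0.1470206840488421 pitch 14.189761646718159 yaw 7.087093819335376
j [-0.708   0.5406  0.6946  2.1256 -0.8398  0.4625  2.3033]
slope 58.22954681059079 -0.04871420388816529 1359 -0.04691667593516215
```

View pics/a13c.png

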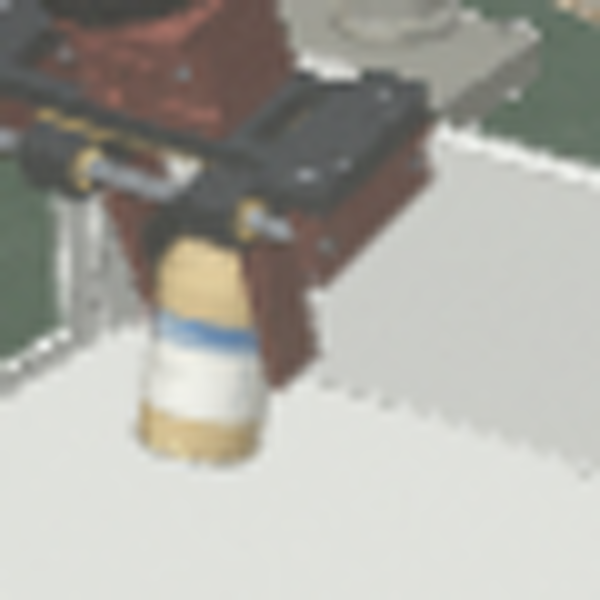

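View pics/a13w.png

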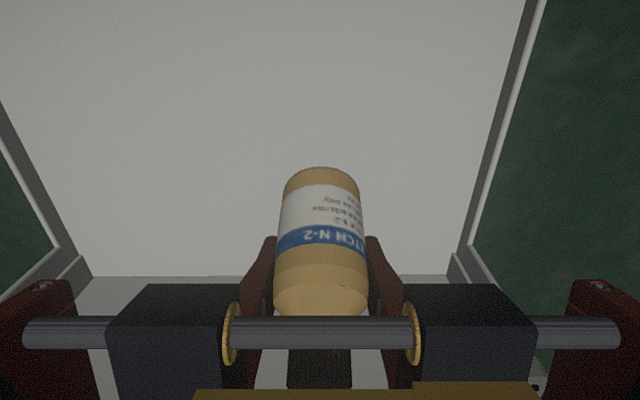

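{"method": "move_arm", "body": {"steps": [{"delta_pos":[0.3,0,-0.07],"angular":[0,0,0]},{"delta_pos":[0.5,0,-0.12],"angular":[0,0,0]},{"delta_pos":[0.6,0,-0.15],"angular":[0,0,0]},{"delta_pos":[0.6,0,-0.15],"angular":[0,0,0]}]}}

```text
time: 15.38
ee_pos: [0.5834, 0.0502, 0.0021]
tcp_rot: [-0.036, 0.614, 0.05, 0.787]
wrist_force: [0.5, -0.1, -1.1]
width: 0.043
```

{"method": "move_arm", "body": {"steps": [{"delta_pos":[0.1,0,-0.03],"angular":[0,0,0]},{"delta_pos":[0.2,0,-0.05],"angular":[0,0,0]},{"delta_pos":[0.2,0,-0.05],"angular":[0,0,0]}]}}

```text
time: 15.63
ee_pos: [0.5849, 0.0504, 0.0015]
tcp_rot: [-0.035, 0.613, 0.051, 0.788]
wrist_force: [-6.1, 0.4, 17.8]
width: 0.0428
```

{"method": "move_arm", "body": {"steps": [{"delta_pos":[0.1,0,-0.03],"angular":[0,0,0]},{"delta_pos":[0.1,0,-0.03],"angular":[0,0,0]},{"delta_pos":[0.1,0,-0.03],"angular":[0,0,0]}], "grip": 0.495}}

```text
time: 15.88
ee_pos: [0.5852, 0.0504, 0.0006]
tcp_rot: [-0.035, 0.613, 0.051, 0.788]
wrist_force: [0.1, -0.7, 2.2]
width: 0.0435
```

```bash
python3 - <<'E'
from h import *
bl('a14');th('a14w')
f=load('a14s')['frame'][:,:,::-1][140:200,280:340]; cv2.imwrite('pics/a14c.png',cv2.resize(f,None,fx=10,fy=10,interpolation=cv2.INTER_CUBIC))
E
```

```text
t 15.88 pos [0.5852 0.0504 0.0006] grasp [0.5716 0.0484 0.0549] F [ 0.1387 -0.6642  2.1585] w 0.0435
[[ 0.2443 -0.1227  0.9619]
 [ 0.0366  0.9924  0.1173]
 [-0.969   0.0065  0.2469]]
grasp to wall mm 56.3785922189527 z 54.88288107440445 F.n 0.05430840967761832 pitch 14.297922265408678 yaw 7.045691567243605
j [-0.6858  0.5516  0.6672  2.1275 -0.8638  0.4442  2.3247]
slope 56.85782354162577 -0.04968201735257619 1910 -0.05787386060300615
```

View pics/a14c.png

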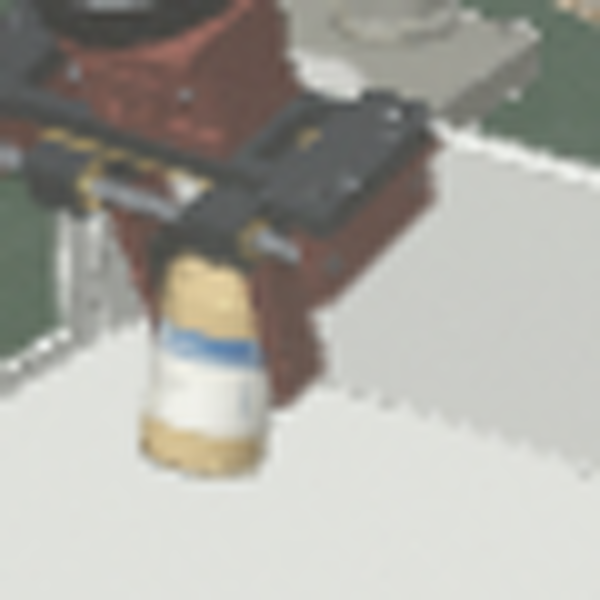

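{"method": "move_arm", "body": {"steps": [{"delta_pos":[0.1,0,-0.03],"angular":[0,0,0]},{"delta_pos":[0.1,0,-0.03],"angular":[0,0,0]},{"delta_pos":[0.1,0,-0.03],"angular":[0,0,0]}], "grip": 0.51}}

```text
time: 16.23
ee_pos: [0.5845, 0.0503, -0.001]
tcp_rot: [-0.035, 0.613, 0.05, 0.788]
wrist_force: [0.8, 0.1, 0.5]
width: 0.0446
```

```bash
python3 - <<'E'
from h import *
bl('a15');th('a15w')
f=load('a15s')['frame'][:,:,::-1][140:200,280:340]; cv2.imwrite('pics/a15c.png',cv2.resize(f,None,fx=10,fy=10,interpolation=cv2.INTER_CUBIC))
E
```

```text
t 16.23 pos [ 0.5845  0.0503 -0.001 ] grasp [0.5709 0.0483 0.0532] F [0.7682 0.1075 0.5247] w 0.0446
[[ 0.2431 -0.1228  0.9622]
 [ 0.0362  0.9924  0.1175]
 [-0.9693  0.0062  0.2456]]
grasp to wall mm 57.02471193996628 z 53.24323613024722 F.n 0.7756202750033666 pitch 14.22144496053259 yaw 7.0534611382064805
j [-0.6835  0.5536  0.6638  2.1286 -0.8664  0.442   2.3272]
slope 67.5289377458227 -0.13259141295975138 521 -0.05181085588332271
```

View pics/a15c.png

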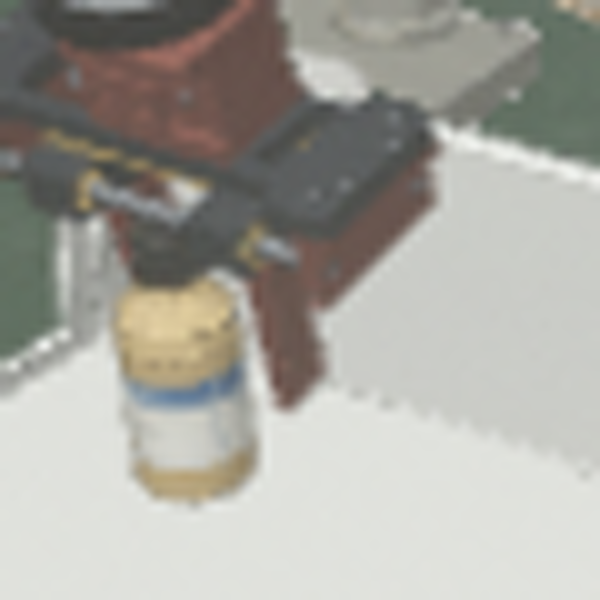

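View pics/a15w.png

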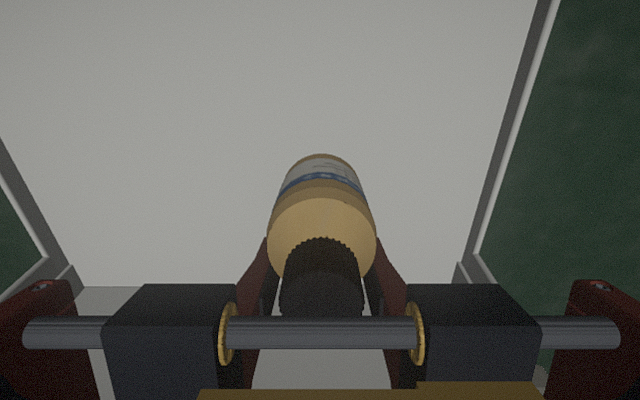

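```bash
python3 - <<'E'
from h import *
from scipy.optimize import least_squares
prof=np.array([[0,22.5],[62,22.5],[70,21],[83,12.5],[103,12.5]])/1000
def fit(tag,box,x0):
    d=load(tag); X=cloud(d); f=d['frame'].astype(int); sl=(slice(box[1],box[3]),slice(box[0],box[2]))
    x=X[sl].reshape(-1,3); c=f[sl].reshape(-1,3)
    col=((c[:,0]-c[:,2])>35)&(c[:,1]>c[:,0]*.62)
    lab=(c[:,2]-c[:,0]>20)
    x=x[(col|lab)&~np.isnan(x[:,0])]
    x=x[np.linalg.norm(x-np.r_[x0[:2],.04],axis=1)<.09]
    def res(p):
        a=np.array([p[2],p[3],1]);a/=np.linalg.norm(a); v=x-np.array([p[0],p[1],.003+.0225*np.hypot(a[0],a[1])])
        h=v@a; r=np.linalg.norm(v-np.outer(h,a),axis=1); return (r-np.interp(h,prof[:,0],prof[:,1]))
    s=least_squares(res,[*x0,0,0],loss='soft_l1',f_scale=.002); p=s.x
    print(tag,len(x),p[:2],'tilt fwd deg',np.degrees(np.arctan(p[2:]@NV[:2])),'lateral',np.degrees(np.arctan(p[2:]@[-NV[1],NV[0]])),'rms',np.sqrt(np.mean(s.fun**2)))
for t in ['a12','a13','a14','a15']:
    fit(t+'w',(250,140,400,320),[.56,.047]); fit(t+'s',(285,150,315,195),[.56,.047])
E
```

```text
a12w 8485 [0.5351 0.0478] tilt fwd deg 32.84355627507551 lateral -3.143785596446721 rms 0.007167011881943958
a12s 124 [0.553  0.0202] tilt fwd deg 19.866165936301098 lateral 13.544667659577664 rms 0.007026891121160269
a13w 8415 [0.5499 0.0468] tilt fwd deg 14.651985818887953 lateral -0.9542501685802001 rms 0.001823601464002314
a13s 127 [0.548  0.0462] tilt fwd deg 17.173466933378215 lateral -5.15996706011945 rms 0.003476262416550464
a14w 8514 [0.551  0.0467] tilt fwd deg 18.82805677606451 lateral -0.8920637072312351 rms 0.004319535900879801
a14s 124 [0.5523 0.0422] tilt fwd deg 17.5926401502943 lateral 2.6110136383818268 rms 0.004878080624438269
a15w 6537 [0.5438 0.0467] tilt fwd deg -3.997281197372884 lateral -1.0015575287998006 rms 0.0010632839873729438
a15s 149 [0.5494 0.0444] tilt fwd deg -5.252916674674676 lateral -0.21948707261862904 rms 0.003271966827760473
```

{"method": "move_arm", "body": {"steps": [{"delta_pos":[0,0,0],"angular":[0,0,0]},{"delta_pos":[0,0,0],"angular":[0,0,0]},{"delta_pos":[0,0,0],"angular":[0,0,0]}], "grip": 0.54}}

```text
time: 16.58
ee_pos: [0.5846, 0.0503, -0.0009]
tcp_rot: [-0.035, 0.613, 0.05, 0.788]
wrist_force: [0.3, -0.1, -0.4]
width: 0.0474
```

```bash
cat >> h.py <<'E'
from scipy.optimize import least_squares
prof=np.array([[0,22.5],[62,22.5],[70,21],[83,12.5],[103,12.5]])/1000
def fit(tag,box,x0,z0=.003):
    d=load(tag); X=cloud(d); f=d['frame'].astype(int); sl=(slice(box[1],box[3]),slice(box[0],box[2]))
    x=X[sl].reshape(-1,3); c=f[sl].reshape(-1,3)
    col=((c[:,0]-c[:,2])>35)&(c[:,1]>c[:,0]*.62); lab=(c[:,2]-c[:,0]>20)
    x=x[(col|lab)&~np.isnan(x[:,0])]; x=x[np.linalg.norm(x-np.r_[x0[:2],z0+.04],axis=1)<.09]
    def res(p):
        a=np.array([p[2],p[3],1]);a/=np.linalg.norm(a); v=x-np.array([p[0],p[1],z0+.0225*np.hypot(a[0],a[1])])
        h=v@a; r=np.linalg.norm(v-np.outer(h,a),axis=1); return (r-np.interp(h,prof[:,0],prof[:,1]))
    s=least_squares(res,[*x0,0,0],loss='soft_l1',f_scale=.002); p=s.x
    print(tag,len(x),p[:2],'tilt fwd deg',np.degrees(np.arctan(p[2:]@NV[:2])),'lateral',np.degrees(np.arctan(p[2:]@[-NV[1],NV[0]])),'rms',np.sqrt(np.mean(s.fun**2)))
E
python3 - <<'E'
from h import *
bl('a16')
fit('a16w',(230,120,420,320),[.55,.047]); fit('a16s',(280,150,320,198),[.55,.047])
E
```

```text
t 16.58 pos [ 0.5846  0.0503 -0.0009] grasp [0.571  0.0483 0.0534] F [ 0.2717 -0.1327 -0.3697] w 0.0474
[[ 0.2433 -0.1227  0.9622]
 [ 0.0362  0.9924  0.1175]
 [-0.9693  0.0063  0.2458]]
grasp to wall mm 56.93057097258914 z 53.36000090266664 F.n 0.25293667920461743 pitch 14.233420671041532 yaw 7.050914274721038
j [-0.6836  0.5535  0.664   2.1285 -0.8664  0.442   2.3272]
a16w 8132 [0.5508 0.047 ] tilt fwd deg 0.7547064877550907 lateral 0.04923019349843807 rms 0.0017246879628719169
a16s 172 [0.552  0.0416] tilt fwd deg 2.033087248594999 lateral 5.044931059386767 rms 0.005039695411438367
```

View pics/a16.png

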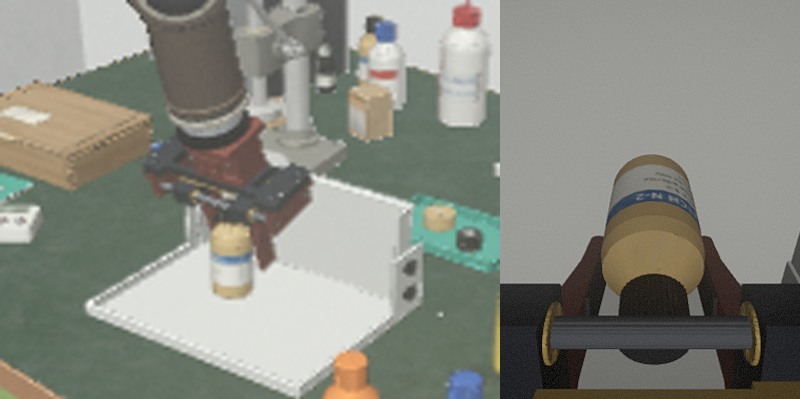

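{"method": "move_arm", "body": {"steps": [{"delta_pos":[0,0,0],"angular":[0,0,0]},{"delta_pos":[0,0,0],"angular":[0,0,0]},{"delta_pos":[0,0,0],"angular":[0,0,0]}], "grip": 0.85}}

```text
time: 16.93
ee_pos: [0.5846, 0.0503, -0.0009]
tcp_rot: [-0.035, 0.613, 0.05, 0.788]
wrist_force: [0.3, -0.2, 0.0]
width: 0.0639
```

{"method": "move_arm", "body": {"steps": [{"delta_pos":[-1,0,0.25],"angular":[0,0,0]},{"delta_pos":[-3,0,0.75],"angular":[0,0,0]},{"delta_pos":[-5.5,0,1.4],"angular":[0,0,0]},{"delta_pos":[-8,0,2],"angular":[0,0,0]},{"delta_pos":[-10.5,0,2.6],"angular":[0,0,0]}]}}

```text
time: 17.35
ee_pos: [0.5838, 0.0492, 0.1082]
tcp_rot: [-0.035, 0.613, 0.05, 0.787]
wrist_force: [-0.1, -0.0, -0.2]
width: 0.0747
```

```bash
python3 - <<'E'
from h import *
bl('b1'); shot('top','b1t')
fit('b1w',(200,100,440,320),[.55,.047]); fit('b1s',(280,140,320,200),[.55,.047])
plan([.551,.047,.16],np.radians(7.2),0,5)
E
```

```text
t 17.35 pos [0.5838 0.0492 0.1082] grasp [0.5702 0.0472 0.1625] F [-0.1001 -0.0121 -0.1673] w 0.0747
[[ 0.2427 -0.1221  0.9624]
 [ 0.0356  0.9925  0.117 ]
 [-0.9695  0.0059  0.2452]]
grasp to wall mm 57.91502535971815 z 162.50326703737127 F.n -0.10078126245103566 pitch 14.194406372119024 yaw 7.015660672470979
j [-0.9119  0.411   0.9486  2.0626 -0.6027  0.6594  2.0971]
b1w 2202 [0.5506 0.0469] tilt fwd deg 3.3070580213483546e-07 lateral 7.346902001939872e-08 rms 0.0010953886196996476
b1s 154 [0.5505 0.0435] tilt fwd deg 2.7575569979623923e-07 lateral 9.312346168794396e-07 rms 0.00312186395853923
total dp cm [-0.3766  0.1119 -3.4571] | 3.479312979279717 rv [-0.0028  0.2517 -0.0069] deg 14.42932178377882
[-0.08  0.02 -0.69] [-0.001  0.05  -0.001]
[-0.15  0.04 -1.38] [-0.001  0.101 -0.003]
[-0.23  0.07 -2.07] [-0.002  0.151 -0.004]
[-0.3   0.09 -2.77] [-0.002  0.201 -0.005]
[-0.38  0.11 -3.46] [-0.003  0.252 -0.007]
```

View pics/b1.png

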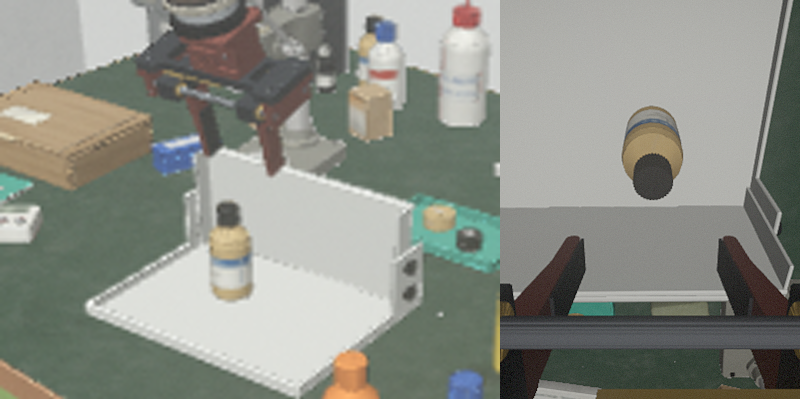

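```bash
python3 - <<'E'
from h import *
plan([.5506,.0465,.16],0,0,5)
E
```

```text
total dp cm [-0.3883  0.0673 -3.5014] | 3.5235134665890664 rv [ 0.1222  0.251  -0.0227] deg 16.046756154981786
[-0.08  0.01 -0.7 ] [ 0.024  0.05  -0.005]
[-0.16  0.03 -1.4 ] [ 0.049  0.1   -0.009]
[-0.23  0.04 -2.1 ] [ 0.073  0.151 -0.014]
[-0.31  0.05 -2.8 ] [ 0.098  0.201 -0.018]
[-0.39  0.07 -3.5 ] [ 0.122  0.251 -0.023]
```

{"method": "move_arm", "body": {"steps": [{"delta_pos":[-0.1,0,-0.8],"angular":[0.03,0.06,-0.005]},{"delta_pos":[-0.2,0,-1.7],"angular":[0.06,0.12,-0.01]},{"delta_pos":[-0.3,0.05,-2.6],"angular":[0.09,0.19,-0.017]},{"delta_pos":[-0.4,0.07,-3.5],"angular":[0.122,0.251,-0.023]},{"delta_pos":[-0.4,0.07,-3.5],"angular":[0.122,0.251,-0.023]}]}}

```text
time: 17.92
ee_pos: [0.5504, 0.047, 0.1026]
tcp_rot: [-0.001, 0.709, -0.001, 0.706]
wrist_force: [-0.4, 0.4, -0.0]
width: 0.0744
```

```bash
python3 - <<'E'
from h import *
bl('b2')
fit('b2w',(200,60,440,320),[.55,.047])
plan([.5506,.0465,.059],0,0,5)
E
```

```text
t 17.92 pos [0.5504 0.047  0.1026] grasp [0.5506 0.0471 0.1586] F [-0.4268  0.3608 -0.0459] w 0.0744
[[-0.0041 -0.0002  1.    ]
 [-0.0018  1.      0.0002]
 [-1.     -0.0018 -0.0041]]
grasp to wall mm 77.31016251752465 z 158.60304417361505 F.n -0.3781767043461828 pitch -0.24750342788175772 yaw 0.011654062612675658
j [-0.8835  0.5499  0.9888  1.9078 -0.5478  0.9881  1.9268]
b2w 1580 [0.5507 0.0468] tilt fwd deg 2.3242839840902674e-07 lateral -2.6480177392948717e-07 rms 0.0010913647043846357
total dp cm [9.9926 0.0513 0.005 ] | 9.992778107301106 rv [0.001  0.0003 0.0012] deg 0.09148053436778912
[2.   0.01 0.  ] [0. 0. 0.]
[4.   0.02 0.  ] [0. 0. 0.]
[6.   0.03 0.  ] [0.001 0.    0.001]
[7.99 0.04 0.  ] [0.001 0.    0.001]
[9.99 0.05 0.  ] [0.001 0.    0.001]
```

View pics/b2.png

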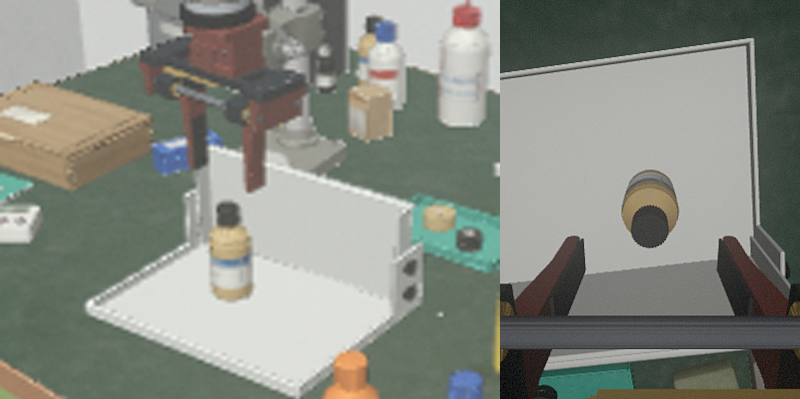

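{"method": "move_arm", "body": {"steps": [{"delta_pos":[2.5,0,0],"angular":[0,0,0]},{"delta_pos":[5,0,0],"angular":[0,0,0]},{"delta_pos":[7.5,0,0],"angular":[0,0,0]},{"delta_pos":[9,0,0],"angular":[0,0,0]},{"delta_pos":[9.9,0,0],"angular":[0,0,0]}]}}

```text
time: 18.43
ee_pos: [0.549, 0.0457, 0.002]
tcp_rot: [-0.001, 0.707, -0.0, 0.707]
wrist_force: [-0.8, -0.9, 0.3]
width: 0.0745
```

{"method": "move_arm", "body": {"steps": [{"delta_pos":[0,0,0],"angular":[0,0,0]},{"delta_pos":[0,0,0],"angular":[0,0,0]},{"delta_pos":[0,0,0],"angular":[0,0,0]},{"delta_pos":[0,0,0],"angular":[0,0,0]},{"delta_pos":[0,0,0],"angular":[0,0,0]}], "grip": 0.5}}

```text
time: 18.85
ee_pos: [0.5496, 0.0459, 0.0029]
tcp_rot: [-0.001, 0.707, 0.0, 0.707]
wrist_force: [-0.1, -0.2, -0.8]
width: 0.0457
```

{"method": "move_arm", "body": {"steps": [{"delta_pos":[0,0,0],"angular":[0,0,0]},{"delta_pos":[0,0,0],"angular":[0,0,0]},{"delta_pos":[0,0,0],"angular":[0,0,0]},{"delta_pos":[0,0,0],"angular":[0,0,0]}], "grip": 0.45}}

```text
time: 19.18
ee_pos: [0.5497, 0.046, 0.0029]
tcp_rot: [-0.001, 0.707, 0.0, 0.707]
wrist_force: [0.2, 0.2, 0.4]
width: 0.0431
```

```bash
python3 - <<'E'
from h import *
bl('b3')
E
```

```text
t 19.18 pos [0.5497 0.046  0.0029] grasp [0.5496 0.046  0.0589] F [0.1708 0.2342 0.3521] w 0.0431
[[ 0.0009 -0.0015  1.    ]
 [-0.0009  1.      0.0015]
 [-1.     -0.0009  0.0009]]
grasp to wall mm 78.42169195182558 z 58.9462211969355 F.n 0.19878024253654322 pitch 0.04747753390052813 yaw 0.08551972542912446
j [-0.7766  0.6725  0.8442  1.9811 -0.7     0.806   2.045 ]
```

View pics/b3.png

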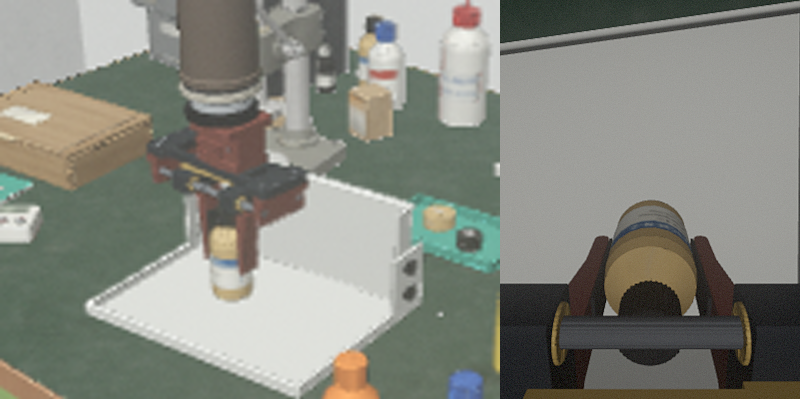

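{"method": "move_arm", "body": {"steps": [{"delta_pos":[-1,0,0],"angular":[0,0,0]},{"delta_pos":[-4,0,0],"angular":[0,0,0]},{"delta_pos":[-7.5,0,0],"angular":[0,0,0]},{"delta_pos":[-11,0,0],"angular":[0,0,0]},{"delta_pos":[-14,0,0],"angular":[0,0,0]}]}}

```text
time: 19.7
ee_pos: [0.5496, 0.0453, 0.1456]
tcp_rot: [-0.001, 0.707, -0.0, 0.708]
wrist_force: [0.4, 0.7, -1.2]
width: 0.0434
```

{"method": "move_arm", "body": {"steps": [{"delta_pos":[-1,-1,0],"angular":[0,0,0]},{"delta_pos":[-1.5,-4,0],"angular":[0,0,0]},{"delta_pos":[-2,-7,-0.5],"angular":[0,0,0]},{"delta_pos":[-2,-10,-1],"angular":[0,0,0]},{"delta_pos":[-2,-13,-1.5],"angular":[0,0,0]}]}}

```text
time: 20.12
ee_pos: [0.5339, -0.0864, 0.166]
tcp_rot: [-0.001, 0.707, -0.0, 0.708]
wrist_force: [-0.2, -0.1, -0.4]
width: 0.0431
```

```bash
python3 - <<'E'
from h import *
bl('c1'); plan([.5015,-.357,.217],0,0,5)
E
```

```text
t 20.12 pos [ 0.5339 -0.0864  0.166 ] grasp [ 0.5338 -0.0863  0.222 ] F [-0.1745 -0.1388 -0.4453] w 0.0431
[[ 0.0016 -0.0004  1.    ]
 [-0.0012  1.      0.0004]
 [-1.     -0.0012  0.0016]]
grasp to wall mm 110.74604592393888 z 221.9668064548009 F.n -0.1904783742868778 pitch 0.08495667455972841 yaw 0.021162324063601832
j [-0.7207  0.4452  1.0674  1.8761 -0.4412  1.0802  2.0916]
total dp cm [  0.6096 -26.626   -2.912 ] | 26.79173775907749 rv [-0.0078  0.002   0.0028] deg 0.486987608852232
[ 0.12 -5.33 -0.58] [-0.002  0.     0.001]
[  0.24 -10.65  -1.16] [-0.003  0.001  0.001]
[  0.37 -15.98  -1.75] [-0.005  0.001  0.002]
[  0.49 -21.3   -2.33] [-0.006  0.002  0.002]
[  0.61 -26.63  -2.91] [-0.008  0.002  0.003]
```

View pics/c1.png

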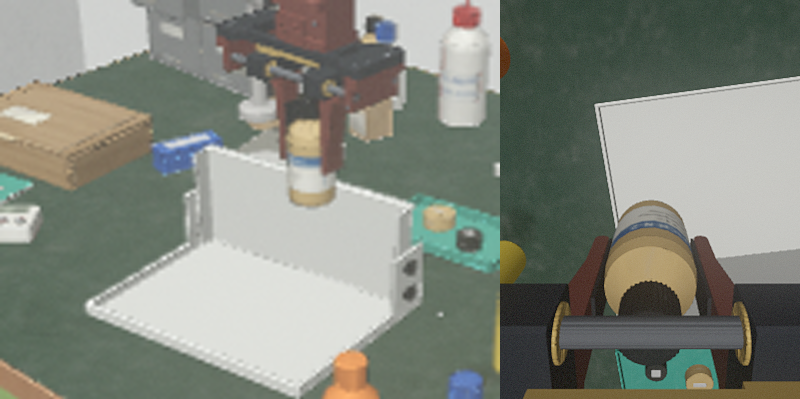

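{"method": "move_arm", "body": {"steps": [{"delta_pos":[0,-2.5,-0.3],"angular":[0,0,0]},{"delta_pos":[0,-5,-0.6],"angular":[0,0,0]},{"delta_pos":[0,-7.5,-1],"angular":[0,0,0]},{"delta_pos":[0,-10.5,-1.4],"angular":[0,0,0]},{"delta_pos":[0,-13,-1.8],"angular":[0,0,0]}]}}

```text
time: 20.63
ee_pos: [0.5128, -0.2225, 0.1667]
tcp_rot: [0.002, 0.707, -0.004, 0.708]
wrist_force: [-0.4, 0.4, -1.0]
width: 0.0429
```

```bash
python3 - <<'E'
from h import *
s,R=fmt();print(s['joint_pos']); plan([.5015,-.357,.217],0,0,5)
E
```

```text
t 20.63 pos [ 0.5128 -0.2225  0.1667] grasp [ 0.5127 -0.2223  0.2227] F [-0.4408  0.4042 -0.9643] w 0.0429
[[ 0.0015  0.0082  1.    ]
 [-0.0029  1.     -0.0082]
 [-1.     -0.0029  0.0016]]
[-0.432   0.473   1.0382  1.8328 -0.4549  1.0964  2.3352]
total dp cm [  0.6042 -13.4612  -1.0233] | 13.51357248862639 rv [-0.0082  0.0016  0.0029] deg 0.5090791480484427
[ 0.12 -2.69 -0.2 ] [-0.002  0.     0.001]
[ 0.24 -5.38 -0.41] [-0.003  0.001  0.001]
[ 0.36 -8.08 -0.61] [-0.005  0.001  0.002]
[  0.48 -10.77  -0.82] [-0.007  0.001  0.002]
[  0.6  -13.46  -1.02] [-0.008  0.002  0.003]
```

{"method": "move_arm", "body": {"steps": [{"delta_pos":[0,-3,-0.2],"angular":[0,0,0]},{"delta_pos":[0,-6,-0.4],"angular":[0,0,0]},{"delta_pos":[0,-9,-0.7],"angular":[-0.005,0,0]},{"delta_pos":[0,-11.5,-0.9],"angular":[-0.008,0,0.003]},{"delta_pos":[0,-13.4,-1],"angular":[-0.008,0,0.003]}]}}

```text
time: 21.05
ee_pos: [0.5003, -0.3589, 0.1669]
tcp_rot: [0.001, 0.707, -0.001, 0.707]
wrist_force: [0.6, 0.5, -0.8]
width: 0.0429
```

```bash
python3 - <<'E'
from h import *
bl('c2'); plan([.5015,-.357,.217],0,0,1); shot('top','c2t')
f=load('c2s')['frame'][:,:,::-1][150:290,300:440]; a=cv2.resize(f,(400,400),interpolation=cv2.INTER_CUBIC)
f=load('c2t')['frame'][:,:,::-1][140:260,350:470]; b=cv2.resize(f,(400,400),interpolation=cv2.INTER_CUBIC); cv2.imwrite('pics/c2x.png',np.hstack([a,b]))
E
```

```text
t 21.05 pos [ 0.5003 -0.3589  0.1669] grasp [ 0.5002 -0.3589  0.2229] F [ 0.5833  0.5064 -0.8377] w 0.0429
[[ 0.0006  0.0023  1.    ]
 [-0.0004  1.     -0.0023]
 [-1.     -0.0004  0.0006]]
grasp to wall mm 178.1855252928894 z 222.8819533905323 F.n 0.642222896946884 pitch 0.03358498833270652 yaw -0.13078737596727658
j [-0.1096  0.5672  0.9729  1.6898 -0.5063  1.1581  2.5688]
total dp cm [0.6047 0.324  0.1815] | 0.7096192661807426 rv [-0.0054  0.0005  0.002 ] deg 0.3298117547206761
[0.6  0.32 0.18] [-0.005  0.     0.002]
```

View pics/c2w.png

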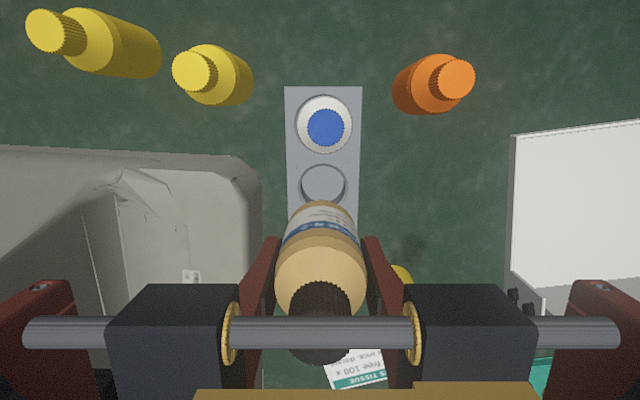

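View pics/c2x.png

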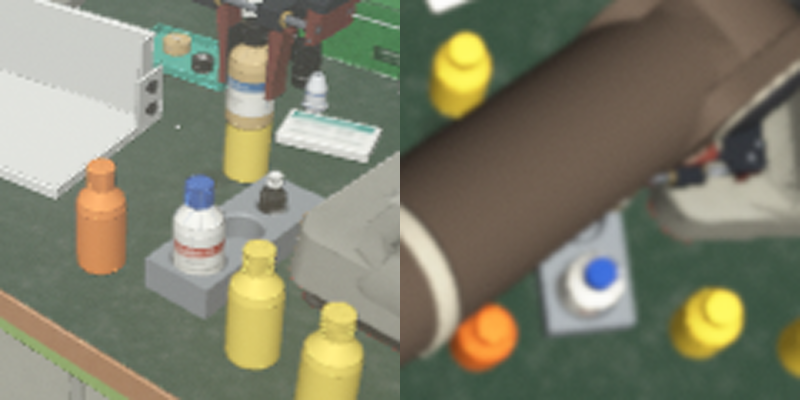

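```bash
python3 - <<'E'
from h import *
s,R=fmt()
fit('c2w',(270,190,370,310),[.5,-.358],s['ee_pos'][2])
fit('b2w',(200,60,440,320),[.55,.047])
d=load('c2w'); f=d['frame'][:,:,::-1][75:215,265:385]; cv2.imwrite('pics/c2c.png',cv2.resize(f,None,fx=5,fy=4.28,interpolation=cv2.INTER_CUBIC))
X=cloud(d); top=X[75:215,265:385].reshape(-1,3); m=abs(top[:,2]-.036)<.004; t=top[m]; print('rack z',np.median(t[:,2]),'y range',np.percentile(t[:,1],[0.5,99.5]),'x',np.percentile(t[:,0],[.5,99.5]))
m=(top[:,2]<.012)&(top[:,2]>0.0)&(abs(top[:,1]+.357)<.03)&(top[:,0]>.45); print('well floor',m.sum(),top[m].mean(0) if m.any() else '', top[m].min(0) if m.any() else '',top[m].max(0) if m.any() else '')
# blue cap / ethanol
E
```

```text
t 21.2 pos [ 0.5004 -0.358   0.1667] grasp [ 0.5004 -0.3579  0.2227] F [-0.3123 -0.5784 -2.1774] w 0.0433
[[ 0.0005  0.0036  1.    ]
 [-0.0004  1.     -0.0036]
 [-1.     -0.0004  0.0005]]
c2w 5943 [ 0.5011 -0.3587] tilt fwd deg 1.7395092635895113e-06 lateral -6.442862296089704e-08 rms 0.0013194012406607262
b2w 1580 [0.5507 0.0468] tilt fwd deg 2.3242839840902674e-07 lateral -2.6480177392948717e-07 rms 0.0010913647043846357
rack z 0.036309387570408566 y range [-0.3941 -0.3185] x [0.403  0.5328]
well floor 1193 [ 0.5073 -0.3563  0.0065] [ 0.4826 -0.3806  0.0038] [ 0.5279 -0.3323  0.0118]
```

View pics/c2c.png

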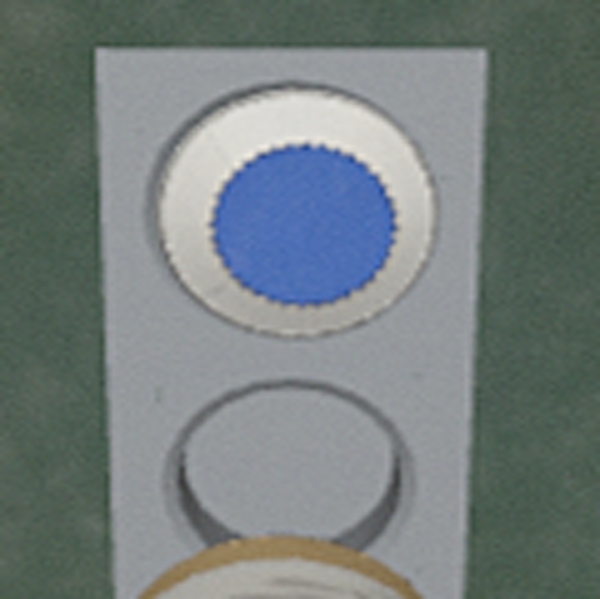

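```bash
python3 - <<'E'
from h import *
d=load('c2w')
r=lambda u,v:ray(d,265+u/5,75+v/4.28,.036)
p=r(290,379);print('rim near',p,'->cx',p[0]+.02725)
a,b=r(164,478),r(414,478);print(a,b,(a+b)/2)
for q in [(97,48),(487,48),(115,590),(466,590)]: print(r(*q))
X=cloud(d); t=X.reshape(-1,3); m=(t[:,2]<.0105)&(t[:,2]>.004)&(np.hypot(t[:,0]-.503,t[:,1]+.3565)<.03); t=t[m]
# circle fit of visible floor boundary: left/right limit at given x
for x0 in (.49,.495,.5,.505,.51,.515): 
    k=abs(t[:,0]-x0)<.002; print(x0,k.sum(),t[k,1].min() if k.any() else '',t[k,1].max() if k.any() else '')
E
```

```text
rim near [ 0.4791 -0.3555  0.036 ] ->cx 0.5063957176528753
[ 0.504  -0.3824  0.036 ] [ 0.5041 -0.3291  0.036 ] [ 0.504  -0.3557  0.036 ]
[ 0.4031 -0.3931  0.036 ]
[ 0.4033 -0.3172  0.036 ]
[ 0.5334 -0.3938  0.036 ]
[ 0.5336 -0.317   0.036 ]
0.49 90 -0.37248224960073295 -0.34045090693286806
0.495 119 -0.37596106199301865 -0.3358125943979965
0.5 122 -0.3794996180302056 -0.33337964281618615
0.505 140 -0.38057984005129053 -0.33229337181990454
0.51 156 -0.37971962634202144 -0.3332010013832611
0.515 144 -0.37859103816113865 -0.3342349284290695
```

```bash
python3 - <<'E'
from h import *
for tag in ('top0','scene0'):
    X=cloud(load(tag)).reshape(-1,3)
    for y0 in np.arange(-.50,-.40,.01):
        m=(abs(X[:,1]-y0)<.005)&(X[:,0]>.45)&(X[:,0]<.56); print(tag,round(y0,3),m.sum(),np.round(np.nanmax(X[m,2]),3) if m.any() else '',end=' | ')
    print()
plan([.504,-.356,.13],0,0,5)
E
```

```text
top0 -0.5 155 0.099 | top0 -0.49 154 0.101 | top0 -0.48 146 0.097 | top0 -0.47 146 0.097 | top0 -0.46 148 0.096 | top0 -0.45 153 0.095 | top0 -0.44 161 0.096 | top0 -0.43 240 0.095 | top0 -0.42 189 0.085 | top0 -0.41 120 0.01 | 
scene0 -0.5 297 0.094 | scene0 -0.49 291 0.093 | scene0 -0.48 329 0.091 | scene0 -0.47 340 0.091 | scene0 -0.46 359 0.091 | scene0 -0.45 312 0.091 | scene0 -0.44 289 0.091 | scene0 -0.43 208 0.088 | scene0 -0.42 192 0.001 | scene0 -0.41 193 0.002 | 
total dp cm [9.2745 0.2006 0.3524] | 9.28338185669079 rv [-0.0036  0.0005  0.0004] deg 0.20735655914233103
[1.85 0.04 0.07] [-0.001  0.     0.   ]
[3.71 0.08 0.14] [-0.001  0.     0.   ]
[5.56 0.12 0.21] [-0.002  0.     0.   ]
[7.42 0.16 0.28] [-0.003  0.     0.   ]
[9.27 0.2  0.35] [-0.004  0.     0.   ]
```

{"method": "move_arm", "body": {"steps": [{"delta_pos":[2,0.2,0.35],"angular":[-0.003,0,0]},{"delta_pos":[4.5,0.2,0.35],"angular":[-0.003,0,0]},{"delta_pos":[7,0.2,0.35],"angular":[-0.003,0,0]},{"delta_pos":[9.5,0.2,0.35],"angular":[-0.003,0,0]},{"delta_pos":[11,0.2,0.35],"angular":[-0.003,0,0]}]}}

```text
time: 21.62
ee_pos: [0.5037, -0.3531, 0.054]
tcp_rot: [0.0, 0.708, 0.001, 0.706]
wrist_force: [-0.6, 0.9, -0.4]
width: 0.0433
```

```bash
python3 - <<'E'
from h import *
bl('c3'); plan([.504,-.356,.095],0,0,1)
s=manip.sense(); fit('c3w',(270,190,370,315),[.504,-.356],s['ee_pos'][2])
d=load('c3s'); f=d['frame'][:,:,::-1][180:280,330:440]; cv2.imwrite('pics/c3c.png',cv2.resize(f,None,fx=6,fy=6,interpolation=cv2.INTER_CUBIC))
E
```

```text
t 21.62 pos [ 0.5037 -0.3531  0.054 ] grasp [ 0.5038 -0.3532  0.11  ] F [-0.5779  0.8568 -0.4116] w 0.0433
[[-0.002  -0.0014  1.    ]
 [ 0.0022  1.      0.0014]
 [-1.      0.0022 -0.002 ]]
grasp to wall mm 173.96313882604846 z 110.01684789512778 F.n -0.46594093103860657 pitch -0.09799136979295214 yaw 0.0811683625691596
j [-0.0484  0.6873  0.8653  1.7882 -0.6265  0.9691  2.6512]
total dp cm [ 1.5252 -0.2604  0.097 ] | 1.550273184711939 rv [ 0.0008 -0.0035 -0.0025] deg 0.24845441149336167
[ 1.53 -0.26  0.1 ] [ 0.001 -0.003 -0.002]
c3w 5988 [ 0.5048 -0.353 ] tilt fwd deg 1.0362432195199606e-06 lateral -4.002178110631102e-07 rms 0.0014219800001776227
```

View pics/c3c.png

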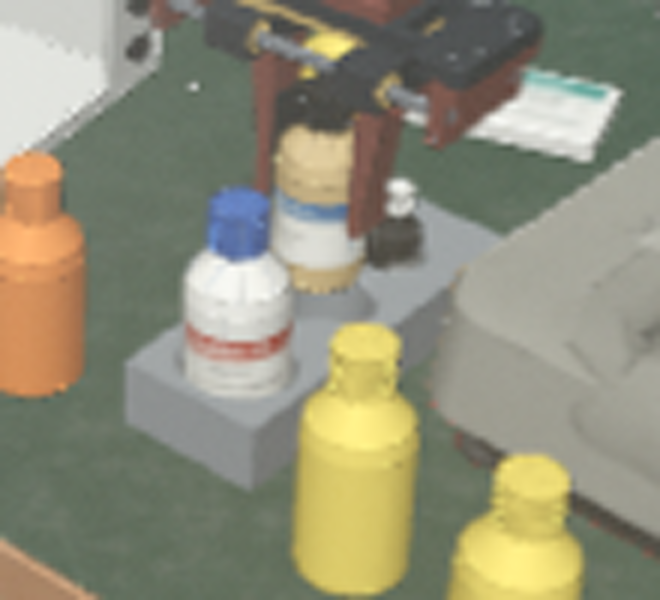

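View pics/c3w.png

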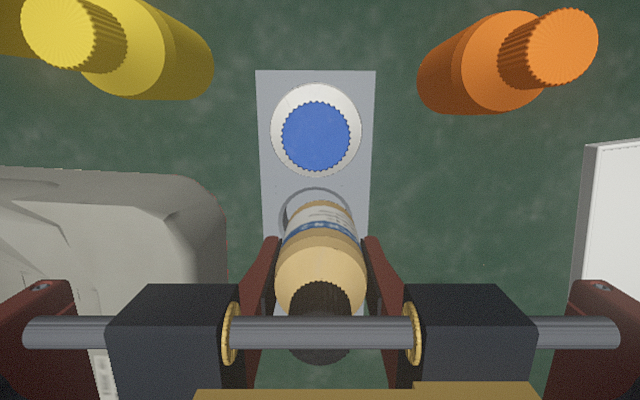

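```bash
python3 - <<'E'
from h import *
d=load('c3w'); f=d['frame'][:,:,::-1][60:260,240:390]; cv2.imwrite('pics/c3d.png',cv2.resize(f,None,fx=4,fy=3,interpolation=cv2.INTER_CUBIC))
E
```

```text
(no output)
```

View pics/c3d.png

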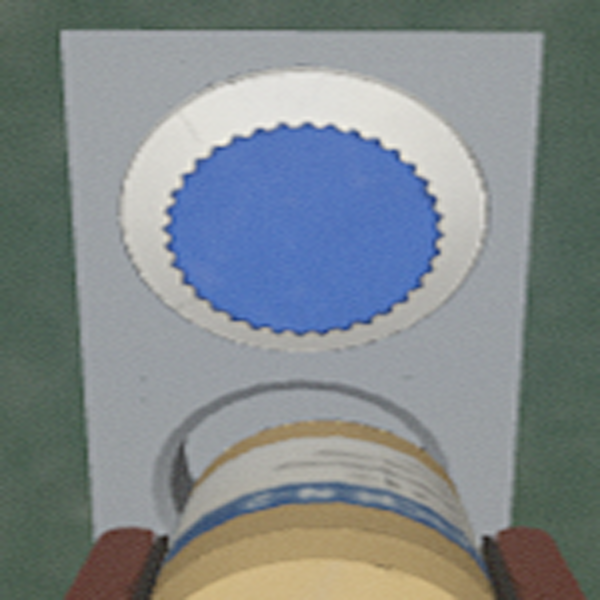

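```bash
python3 - <<'E'
from h import *
d=load('c3w'); r=lambda u,v,h=.036:ray(d,240+u/4,60+v/3,h)
for q in [(62,31),(544,32),(94,540),(510,540)]: print('corner',r(*q))
p=r(300,380); print('rim near',p,p[0]+.02725)
print('rim left',r(153,480), 'foot near (300ish,420) at foot z', r(325,420,.054), 'foot z .05',r(325,420,.05))
# foot edge of bottle: left visible side
s,R=fmt(); plan([.504,-.356,.095],0,0,1)
E
```

```text
corner [ 0.4032 -0.3935  0.036 ]
corner [ 0.4032 -0.3174  0.036 ]
corner [ 0.5192 -0.3943  0.036 ]
corner [ 0.5192 -0.3176  0.036 ]
rim near [ 0.4788 -0.3562  0.036 ] 0.5060187394518417
rim left [ 0.5036 -0.3829  0.036 ] foot near (300ish,420) at foot z [ 0.4832 -0.3519  0.054 ] foot z .05 [ 0.4844 -0.3519  0.05  ]
t 21.72 pos [ 0.5031 -0.3534  0.0543] grasp [ 0.5033 -0.3536  0.1103] F [ 0.0071 -0.9963 -1.037 ] w 0.0432
[[-0.0035 -0.0008  1.    ]
 [ 0.0025  1.      0.0008]
 [-1.      0.0025 -0.0035]]
total dp cm [ 1.5252 -0.2604  0.097 ] | 1.550273184711939 rv [ 0.0008 -0.0035 -0.0025] deg 0.24845441149336167
[ 1.53 -0.26  0.1 ] [ 0.001 -0.003 -0.002]
```

{"method": "move_arm", "body": {"steps": [{"delta_pos":[0,-0.25,0.07],"angular":[0,-0.003,-0.002]},{"delta_pos":[0.5,-0.26,0.07],"angular":[0,-0.003,-0.002]},{"delta_pos":[1,-0.26,0.07],"angular":[0,-0.003,-0.002]},{"delta_pos":[1.5,-0.26,0.07],"angular":[0,-0.003,-0.002]}]}}

```text
time: 22.05
ee_pos: [0.5044, -0.3562, 0.0398]
tcp_rot: [-0.0, 0.707, 0.0, 0.707]
wrist_force: [-0.4, 0.2, -1.4]
width: 0.0433
```

{"method": "move_arm", "body": {"steps": [{"delta_pos":[0.2,0,0],"angular":[0,0,0]},{"delta_pos":[0.4,0,0],"angular":[0,0,0]},{"delta_pos":[0.6,0,0],"angular":[0,0,0]}]}}

```text
time: 22.3
ee_pos: [0.5045, -0.3564, 0.0339]
tcp_rot: [-0.0, 0.707, 0.0, 0.708]
wrist_force: [-0.5, 0.8, -0.6]
width: 0.0433
```

{"method": "move_arm", "body": {"steps": [{"delta_pos":[0.1,0,0],"angular":[0,0,0]},{"delta_pos":[0.2,0,0],"angular":[0,0,0]},{"delta_pos":[0.3,0,0],"angular":[0,0,0]}]}}

```text
time: 22.55
ee_pos: [0.5045, -0.3565, 0.0309]
tcp_rot: [-0.0, 0.707, 0.0, 0.708]
wrist_force: [0.2, 0.8, -0.5]
width: 0.0429
```

No contact; it is entering. Continue slowly.

{"method": "move_arm", "body": {"steps": [{"delta_pos":[0.2,0,0],"angular":[0,0,0]},{"delta_pos":[0.4,0,0],"angular":[0,0,0]},{"delta_pos":[0.6,0,0],"angular":[0,0,0]}]}}

```text
time: 22.8
ee_pos: [0.5045, -0.3565, 0.0247]
tcp_rot: [-0.0, 0.707, 0.0, 0.708]
wrist_force: [-0.0, -0.7, -0.9]
width: 0.0432
```

{"method": "move_arm", "body": {"steps": [{"delta_pos":[0.2,0,0],"angular":[0,0,0]},{"delta_pos":[0.4,0,0],"angular":[0,0,0]},{"delta_pos":[0.6,0,0],"angular":[0,0,0]}]}}

```text
time: 23.05
ee_pos: [0.5045, -0.3564, 0.0184]
tcp_rot: [-0.0, 0.707, 0.0, 0.708]
wrist_force: [0.6, -0.3, -0.8]
width: 0.0435
```

{"method": "move_arm", "body": {"steps": [{"delta_pos":[0.2,0,0],"angular":[0,0,0]},{"delta_pos":[0.4,0,0],"angular":[0,0,0]},{"delta_pos":[0.6,0,0],"angular":[0,0,0]}]}}

```text
time: 23.3
ee_pos: [0.5045, -0.3564, 0.0122]
tcp_rot: [-0.0, 0.707, 0.0, 0.708]
wrist_force: [0.5, 0.0, -1.4]
width: 0.043
```

{"method": "move_arm", "body": {"steps": [{"delta_pos":[0.1,0,0],"angular":[0,0,0]},{"delta_pos":[0.2,0,0],"angular":[0,0,0]},{"delta_pos":[0.4,0,0],"angular":[0,0,0]}]}}

```text
time: 23.55
ee_pos: [0.5046, -0.3566, 0.0082]
tcp_rot: [-0.0, 0.707, 0.0, 0.708]
wrist_force: [1.6, 0.5, -1.5]
width: 0.0433
```

```bash
python3 - <<'E'
from h import *
bl('c4')
d=load('c4s'); f=d['frame'][:,:,::-1][180:280,330:440]; cv2.imwrite('pics/c4c.png',cv2.resize(f,None,fx=6,fy=6,interpolation=cv2.INTER_CUBIC))
E
```

```text
t 23.55 pos [ 0.5046 -0.3566  0.0082] grasp [ 0.5045 -0.3566  0.0642] F [ 1.6318  0.46   -1.5137] w 0.0433
[[ 0.0016 -0.0008  1.    ]
 [-0.0005  1.      0.0008]
 [-1.     -0.0005  0.0016]]
grasp to wall mm 173.65553585601384 z 64.23036758435876 F.n 1.676550710670008 pitch 0.0883650594897561 yaw 0.048573266608023004
j [-0.0099  0.7428  0.8124  1.811  -0.6835  0.8919  2.6945]
```

View pics/c4c.png

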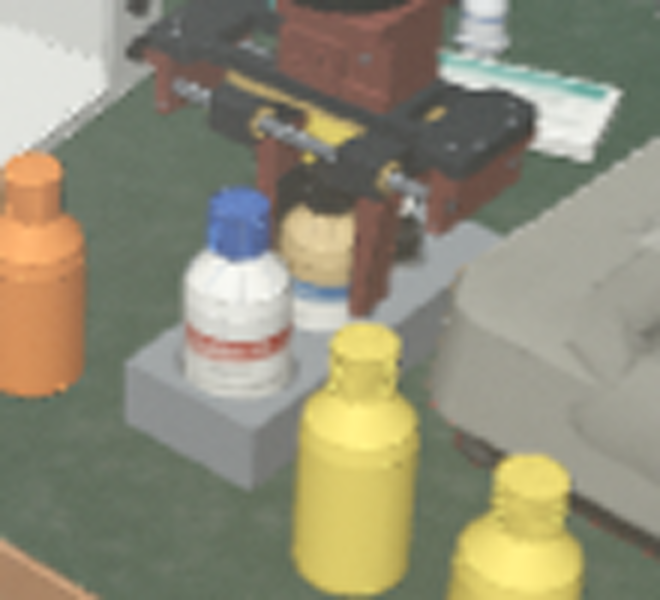

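Nearly down; last millimetres in small steps until the floor is felt.

{"method": "move_arm", "body": {"steps": [{"delta_pos":[0.08,0,0],"angular":[0,0,0]},{"delta_pos":[0.15,0,0],"angular":[0,0,0]},{"delta_pos":[0.15,0,0],"angular":[0,0,0]}]}}

```text
time: 23.9
ee_pos: [0.5044, -0.3563, 0.0063]
tcp_rot: [-0.0, 0.707, 0.0, 0.707]
wrist_force: [0.6, -0.4, -1.1]
width: 0.0431
```

{"method": "move_arm", "body": {"steps": [{"delta_pos":[0.05,0,0],"angular":[0,0,0]},{"delta_pos":[0.1,0,0],"angular":[0,0,0]},{"delta_pos":[0.1,0,0],"angular":[0,0,0]}]}}

```text
time: 24.15
ee_pos: [0.5045, -0.3564, 0.006]
tcp_rot: [-0.0, 0.707, 0.0, 0.708]
wrist_force: [-1.2, 1.5, 5.7]
width: 0.0432
```

{"method": "move_arm", "body": {"steps": [{"delta_pos":[0,0,0],"angular":[0,0,0]},{"delta_pos":[0,0,0],"angular":[0,0,0]},{"delta_pos":[0,0,0],"angular":[0,0,0]}], "grip": 0.51}}

```text
time: 24.4
ee_pos: [0.5047, -0.3565, 0.006]
tcp_rot: [-0.0, 0.706, 0.0, 0.708]
wrist_force: [0.8, -0.3, -0.4]
width: 0.0446
```

{"method": "move_arm", "body": {"steps": [{"delta_pos":[0,0,0],"angular":[0,0,0]},{"delta_pos":[0,0,0],"angular":[0,0,0]},{"delta_pos":[0,0,0],"angular":[0,0,0]},{"delta_pos":[0,0,0],"angular":[0,0,0]}], "grip": 0.68}}

```text
time: 24.73
ee_pos: [0.5046, -0.3565, 0.006]
tcp_rot: [-0.0, 0.706, 0.0, 0.708]
wrist_force: [0.6, 0.7, 0.2]
width: 0.0595
```

```bash
python3 - <<'E'
from h import *
bl('c5')
d=load('c5s'); f=d['frame'][:,:,::-1][180:280,330:440]; a=cv2.resize(f,None,fx=4,fy=4,interpolation=cv2.INTER_CUBIC)
w=load('c5w')['frame'][:,:,::-1][:,160:480]; cv2.imwrite('pics/c5c.png',np.hstack([a,w]))
E
```

```text
t 24.73 pos [ 0.5046 -0.3565  0.006 ] grasp [ 0.5045 -0.3565  0.062 ] F [0.6176 0.7107 0.2031] w 0.0595
[[ 0.0019 -0.0008  1.    ]
 [-0.0001  1.      0.0008]
 [-1.     -0.0001  0.0019]]
grasp to wall mm 173.62386562248972 z 61.99315182881976 F.n 0.7017740397566394 pitch 0.10487911466390931 yaw 0.04378740991752955
j [-0.0079  0.7454  0.8095  1.812  -0.6865  0.8885  2.6966]
```

View pics/c5c.png

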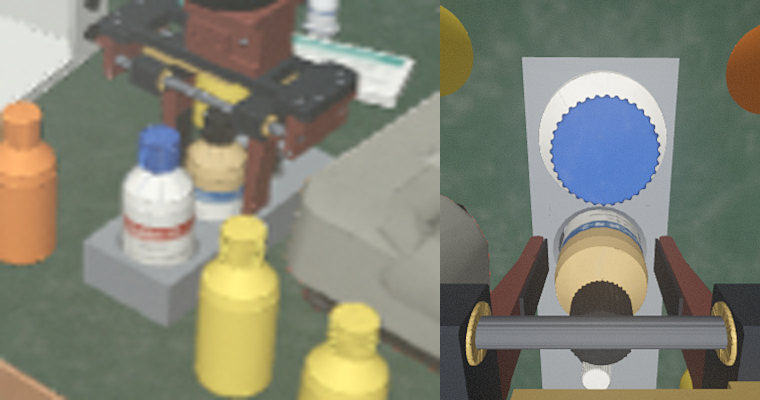

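Released and clear of the fingers; retreat straight up.

{"method": "move_arm", "body": {"steps": [{"delta_pos":[-0.8,0,0],"angular":[0,0,0]},{"delta_pos":[-2,0,0],"angular":[0,0,0]},{"delta_pos":[-4,0,0],"angular":[0,0,0]},{"delta_pos":[-6.5,0,0],"angular":[0,0,0]},{"delta_pos":[-9,0,0],"angular":[0,0,0]}]}}

```text
time: 25.25
ee_pos: [0.5041, -0.3566, 0.0979]
tcp_rot: [-0.0, 0.707, 0.0, 0.708]
wrist_force: [1.1, -0.5, 0.4]
width: 0.0596
```

{"method": "move_arm", "body": {"steps": [{"delta_pos":[-3,0,0],"angular":[0,0,0]},{"delta_pos":[-6,0,0],"angular":[0,0,0]},{"delta_pos":[-9,0,0],"angular":[0,0,0]},{"delta_pos":[-11,0,0],"angular":[0,0,0]},{"delta_pos":[-11,0,0],"angular":[0,0,0]}]}}

```text
time: 25.67
ee_pos: [0.5051, -0.3588, 0.2137]
tcp_rot: [-0.001, 0.704, -0.002, 0.71]
wrist_force: [0.2, -1.1, 0.3]
width: 0.0595
```

```bash
python3 - <<'E'
from h import *
bl('d1')
d=load('d1s'); f=d['frame'][:,:,::-1][180:280,330:440]; a=cv2.resize(f,None,fx=4,fy=4,interpolation=cv2.INTER_CUBIC)
w=load('d1w')['frame'][:,:,::-1][:,160:480]; cv2.imwrite('pics/d1c.png',np.hstack([a,w]))
fit('d1w',(250,140,400,320),[.505,-.356],.006)
X=cloud(load('d1w')); fr=load('d1w')['frame'].astype(int)
m=(fr.max(2)<90)&(np.hypot(X[...,0]-.505,X[...,1]+.356)<.015)&(X[...,2]>.09); print('cap',m.sum(),np.nanmedian(X[m],0),np.nanpercentile(X[m][:,2],95))
Y0=cloud(load('scene0')).reshape(-1,3);Y1=cloud(load('d1s')).reshape(-1,3)
n=NV[:2]; t=np.array([-n[1],n[0]])
for Y in (Y0,Y1):
    q=Y[:,:2]@t;s0=Y[:,:2]@n; m=(Y[:,2]>.03)&(Y[:,2]<.11)&(s0>.60)&(s0<.68)&(q>-.18)&(q<-.07); print('guard',np.median(s0[m]),m.sum())
a=load('scene0')['frame'].astype(int); b=load('d1s')['frame'].astype(int); D=abs(a-b).max(2)
print('timer diff',D[155:180,215:248].max(),'ethanol',(D[205:248,355:385]>40).sum())
E
```

```text
t 25.67 pos [ 0.5051 -0.3588  0.2137] grasp [ 0.5046 -0.3586  0.2697] F [ 0.2411 -1.0905  0.2725] w 0.0595
[[ 0.008   0.0005  1.    ]
 [-0.004   1.     -0.0005]
 [-1.     -0.004   0.008 ]]
grasp to wall mm 173.77497309990792 z 269.72562841936445 F.n 0.10247303477080774 pitch 0.42843528629302197 yaw -0.029719004577311182
j [-0.1336  0.5272  1.0057  1.6307 -0.4698  1.2365  2.5356]
d1w 783 [ 0.5055 -0.3557] tilt fwd deg 9.214142663776757e-09 lateral -1.7491816787156727e-08 rms 0.005998698901045872
cap 525 [ 0.5031 -0.355   0.1093] 0.11048716255697665
guard 0.6308837069030573 516
guard 0.6308555937893982 521
timer diff 9 ethanol 146
```

View pics/d1c.png

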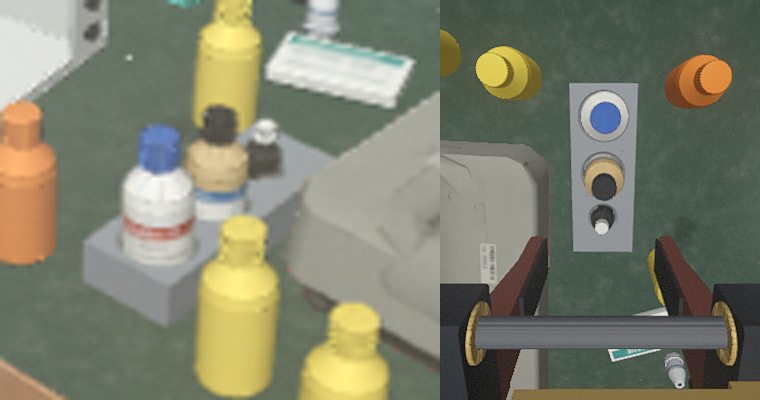

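View pics/d1s.png

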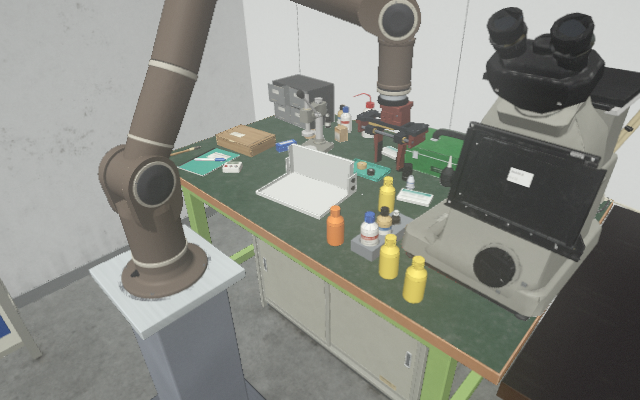

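{"method": "move_arm", "body": {"steps": [{"delta_pos":[0,0,0],"angular":[0,0,0]},{"delta_pos":[0,0,0],"angular":[0,0,0]},{"delta_pos":[0,0,0],"angular":[0,0,0]}]}}

```text
time: 26.02
ee_pos: [0.5037, -0.3566, 0.2086]
tcp_rot: [-0.0, 0.706, -0.0, 0.708]
wrist_force: [0.1, 0.5, -0.1]
width: 0.0595
```

```bash
python3 -c "
from workcell import manip
print(manip.job_done()); print(manip.sense()['time'])"
```

```text
the job is handed in; nothing more can be done
None
the job is handed in; nothing more can be done
```

The etchant bottle is upright in the middle well of the rack, released, with the gripper clear above it. I handed the job in at about 26 s. I gripped it round the body and tilted it about 15° with the wrist. I then pushed its cap end against the guard while lowering, and the guard swung it up to about 75°. I backed it off the guard, set its foot edge on the tray and loosened the grip. It rocked upright and stood by itself. I then picked it up again and lowered it into the well until I felt the floor, at about 6 N.

**Checks that passed**
- **Bottle:** the cap top measured 109 mm above the bench, where a fully seated bottle should be. It looked upright in the last pictures, but the tilt fit I ran there was poor (6 mm residual), so I don't rely on it.
- **Guard:** the panel's position was unchanged, to less than 0.1 mm, in before and after images.
- **Other items:** the timer pixels were unchanged, and the ethanol and oil bottles look as they did. About 150 pixels changed in the ethanol area; I put that down to the etchant now standing behind it.

**What disagreed or went wrong**
- **Push force:** readings at the guard were 3 to 6 N, except for one call that ended at 22 N horizontal and 31 N vertical. The foot had reached the tray, and I think most of the horizontal part was friction there. The guard's own share could not be measured separately.
- **Fingertip position:** the fingertips are really about 37 mm behind the reported tool point. My first attempts to grip closed too high, and I corrected for this afterwards.
- **Joint limits:** while tilting early on, joint 6 read 0.127 against its listed limit of 0.13, and joint 5 was at its limit. I reduced the tilt at once. This may count as a joint passing its range.

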